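Fold down the assembly flap with the hook pole and dry-fit the parquet blocks

TASK

Take the blue hook pole from its rest, hook it into the steel eye of the cupboard's flap and swing the flap all the way down with the pole, without pulling or pushing the flap by hand. Then fit every parquet block that lies on the bench into the recess of the flap, turned so that it drops in flush around the red key (dark and pale blocks each have their own places), and lay the pole back in its rest as it was. Leave the other things on the bench alone.

Things in the scene. Friction and masses are not known exactly. Their poses are not given: they have to be found in the camera images.
- cupboard: Grey cupboard fixed on the bench, 240 mm wide, 315 high. Origin: on the bench under the flap's hinge line; x points into it, the flap swings down towards -x. Its plinth (75 mm high) begins 15 mm behind the hinge line, sides and top 55 mm. The hinge is damped with 0.4 N m friction: the flap stays where left until some 40 degrees past upright, then sinks slowly; a pull at the eye takes 2 to 4 N.
- flap: Plywood flap of the cupboard, 170 mm wide, 220 long, 12 thick, 0.5 kg, hinged at its lower edge 90 mm above the bench. Origin: middle of the hinge line, mid-thickness; z from hinge to free edge, y along the hinge, x out of its inner side (up when down). Up, it leans back at most 10 degrees past upright; it swings some 100 degrees to a stop where it is level, its inner side on top.
- eye (a point): Middle of the outer bar of the steel eye on the flap's free edge; axes as the flap's. Bar 6 mm thick, 70 long, parallel to the hinge; arms at its ends join it to the edge, 40 mm away (31 mm to the outer side of the board's mid-plane, 26 beyond the edge). A hook enters between bar and board from straight above at any angle of the flap (gap 14 mm or more).
- recess (a point): Centre of the flap's recess, on its floor, 135 mm from the hinge, 6 mm from the board's mid-plane; axes as the flap's. The recess is 136 x 136 mm inside a wooden frame 10 mm wide and 16 high; in its middle is a fixed red key, 30 mm along z, 60 along y, 16 high. Two dark and two pale cells surround the key.
- cell_dark_hinge (a point): Place for a dark block in the recess, next to the hinge, on the flap's +y side: centre of its 68 mm square cell, on the recess floor, where the block's origin belongs (2 mm play all round). Axes as the flap's. A dark block fits here in one rotation only: with the flap down, the block's x axis points along the flap's z (from hinge to free edge).
- cell_dark_edge (a point): Place for a dark block in the recess, next to the free edge, on the flap's -y side: centre of its 68 mm square cell, on the recess floor, where the block's origin belongs (2 mm play all round). Axes as the flap's. A dark block fits here in one rotation only: with the flap down, the block's x axis points against the flap's z (from free edge to hinge).
- cell_pale_hinge (a point): Place for a pale block in the recess, next to the hinge, on the flap's -y side: centre of its 68 mm square cell, on the recess floor, where the block's origin belongs (2 mm play all round). Axes as the flap's. A pale block fits here in one rotation only: with the flap down, the block's x axis points along the flap's z (from hinge to free edge).
- cell_pale_edge (a point): Place for a pale block in the recess, next to the free edge, on the flap's +y side: centre of its 68 mm square cell, on the recess floor, where the block's origin belongs (2 mm play all round). Axes as the flap's. A pale block fits here in one rotation only: with the flap down, the block's x axis points against the flap's z (from free edge to hinge).
- rest: Green wooden rest for the pole, fixed on the bench, 170 x 50 mm: two uprights at 65 mm either side of its middle, along its x axis, each with a slot 28 mm wide, its bottom 50 mm above the bench, its prongs 74 mm high. The pole lies in both slots, hook end towards +x.
- rest_seat (a point): Where the pole's origin lies when it is in its rest, 60 mm above the bench over the middle of the rest.
- pole: Hook pole: blue wooden bar 18 x 18 mm, 200 mm long, from 100 mm behind the origin to 100 mm ahead of it along x, then a steel rod 8 mm thick to 131 mm, where it bends straight down (-z) by 30 mm as a hook. 0.15 kg. Origin: on the bar's axis, the place to grip it (between the uprights of the rest); y across, z up.
- hook_bend (a point): Bend of the hook, on the axis of the pole, 131 mm ahead of its origin.
- hook_tip (a point): Lower end of the hook, 34 mm below the bend.
- dark0: Dark walnut parquet block with a pale knob; may be absent. 64 x 64 x 16 mm, about 70 g, lying flat, its +x, +y corner cut out 15 mm along x by 30 mm along y (dark and pale are mirror images). Lifting knob 24 mm square, 34 mm high, sides parallel to x and y, on the middle of its top, up to 50 mm above the underside. Origin: underside, centre of the 64 mm square, under the knob; z up.
- dark1: Dark walnut parquet block with a pale knob; may be absent. 64 x 64 x 16 mm, about 70 g, lying flat, its +x, +y corner cut out 15 mm along x by 30 mm along y (dark and pale are mirror images). Lifting knob 24 mm square, 34 mm high, sides parallel to x and y, on the middle of its top, up to 50 mm above the underside. Origin: underside, centre of the 64 mm square, under the knob; z up.
- pale0: Pale maple parquet block with a dark knob; may be absent. 64 x 64 x 16 mm, about 70 g, lying flat, its +x, -y corner cut out 15 mm along x by 30 mm along y (dark and pale are mirror images). Lifting knob 24 mm square, 34 mm high, sides parallel to x and y, on the middle of its top, up to 50 mm above the underside. Origin: underside, centre of the 64 mm square, under the knob; z up.
- pale1: Pale maple parquet block with a dark knob; may be absent. 64 x 64 x 16 mm, about 70 g, lying flat, its +x, -y corner cut out 15 mm along x by 30 mm along y (dark and pale are mirror images). Lifting knob 24 mm square, 34 mm high, sides parallel to x and y, on the middle of its top, up to 50 mm above the underside. Origin: underside, centre of the 64 mm square, under the knob; z up.
- glue: Yellow glue bottle, 52 mm across, 150 mm high. Bystander; origin: centre of underside.
- sander: Cork sanding block, 110 x 65 x 28 mm. Bystander; origin: centre of underside.
- mallet: Hammer lying on the bench, 260 mm long. Bystander.
- pencil_cup: Grey cup, 72 mm across, 90 mm high. Bystander; origin: centre of underside.
- tape: Yellow roll of tape, 96 mm across, 25 mm high. Bystander; origin: centre of underside.
- screws: Amber jar, 70 mm across, 80 mm high. Bystander; origin: centre of underside.
- offcut: Pale wooden offcut, 130 x 50 x 30 mm. Bystander; origin: centre of underside.
Mind the look-alikes: they are no part of the job. Leave any yellow look-alike of the pale1 alone.

How it is judged:
By the outcome, as a careful person would: the job done as asked, in the order asked, and still so for the second after the job is handed in, with the robot touching nothing.
Of dark0, dark1, pale0, pale1 only 3 to 4 are there at a start; the rules pass over those that are not, and their reading is None.
At some moment in a run one of dark0, dark1, pale0, pale1 may be knocked a few centimetres aside while the robot is not near it.
It also fails if it takes over 210 s, if anything falls off the work surface, if the arm or the gripper's body presses on something with over 40 N, if the wrist force passes 120 N, or if a joint passes its speed limit or range.

ROBOT

A 6-joint arm with a two-finger parallel gripper is mounted at the origin on the work surface. World frame = base frame: x ahead of the robot, y to its left, z up, the work surface at z = 0. Lengths are in m, angles in rad, forces in N, time in s.
With the tool pointing down it reaches from about 0.375 to 0.975 m from the base axis. Payload 3.8 kg.
Tool frame: the origin (TCP) lies midway between the tips of the shut fingers; the grasp point (between the pads) lies 19 mm behind it; z points along the fingers, y is the line along which they close (so a half turn about z gives the same grasp; the last joint's range is limited). The gripper opens to 85 mm and grips with 20 to 120 N. Pads are 22 mm wide; open, the fingers measure 114 mm over their backs; the gripper's body (76 mm by 85 mm) begins 54 mm behind the grasp point. The pads swing forward as they close: fully open they stand 13 mm farther back than shut.
Start: joints at [-1.269, 0.264, 1.604, -0, 1.274, -0.037], TCP at [0.224, -0.637, 0.231] pointing down, gripper open.
Joint ranges: [-2.63, 2.63], [-0.94, 2.18], [0.31, 2.57], [-1.31, 4.45], [0, 2.66], [-2.55, 2.55]. Speed limits (rad/s): [2.57, 2.57, 3.14, 3.14, 3.14, 3.14].

INTERFACE

Orientations are given as a rotation vector (axis times angle).
In Python, from workcell import bot gives the robot as it stands.
- The arm moves only by the tool servo_tool, never from a script. Its argument "series" is a list of rows, each a list of 7 numbers: the shift along the world's x, y, z in units of 0.15 m (1.0 is 0.15 m), then the turn, a rotation vector about the world's x, y, z in units of 180 degrees (1.0 is 180 degrees), then the closure, from 0 (fully open) to 1 (shut). A call has 1 to 20 rows; each row is the pose to reach, as a shift and turn from the pose commanded when the call began, turning the shorter way round; what a row does not reach only later rows make up. A row lasts 1/10 s, in which the tool goes at most 50 mm and 8.59 degrees, less where a joint would pass 70% of its speed; a pose out of reach is approached as far as the arm can. A call with a number of a shift or a turn outside -1 to 1 is refused whole. A call with a gripper value outside its range is refused whole. The fingers move at their own pace and stop on an object; "newtons" is the grip in N (left out, the last holds). Time passes only in rows, so rows that repeat a pose let the fingers close. It gives the time, the measured TCP pose, the force, the opening and the grip force at its end, in the units of the state.
- bot.read_state(): the state, without advancing time (a new reading comes with each control period).
- bot.read_camera(name): name is "scene" or "top"; returns the picture (384x512x3 uint8, red, green, blue); there is no depth.
- bot.camera_info(name): a dict with "vertical_fov" (degrees; the focal length in pixels is half the picture's height over the tangent of half this angle, whatever the lens; pixels are square), "cx", "cy" (the principal point, pixels), "dist" ([k1, k2, p1, p2, k3] as OpenCV has them; the pictures are not rectified), "R" (3x3) and "t" (3): a world point X has camera coordinates R X + t. Camera axes: x right, y down, z forward; pixel columns grow to the right and rows downward; lengths in m; the calibration is good to about 2 mm. A picture is of the moment at which its call begins. camera_info takes no time and is no camera call.
- bot.finish_job(): hands the job in; it is judged then, once.
Trained networks look in the newest picture that a camera, given by its name, has taken for a name from the list of things; names that differ only in an ending like _2 or _b are one class to them, and where a whole thing is asked for, a point or a joint stands for the part that bears it (a point fixed in the world has none). Each returns a list of dicts, best first, with "score" (0 to 1); they miss things now and then, are a little off and sometimes report something else, mostly with a low value. They report only what shows in the picture. A call takes as long as a camera call. They do not tell look-alikes from the thing itself.
- bot.recognise(target, camera): "box" ([left, top, right, bottom] as shares, 0 to 1, of the picture: columns of its width, rows of its height, round what is visible of it).
- bot.trace(target, camera): "mask" (384x512 bool, what is visible of it) and "box" ([left, top, right, bottom] as shares, 0 to 1, of the picture: columns of its width, rows of its height, round what is visible of it).
- bot.mark_of(target, camera): "at" ([row, column] as shares, 0 to 1, of the picture: columns of its width, rows of its height: a listed point, or the origin of a listed thing).
The state is a dict: "time": time; "q": joint angles; "joint_vel": joint speeds; "joint_torque": joint torques, N m; "tool_pos": TCP position; "tcp_rot": TCP orientation; "wrist_force": force on the tool from outside, world axes, zero at the start; "torque": the same for the moment, N m; "width": opening from 0.0 (shut) to 1.0 (fully open); "grip_force": force on a finger pad.
Only numpy, scipy, OpenCV 4.12 (cv2) and the standard library are available. Lean on these libraries where they do the work, as an engineer would, in place of code of your own. Each camera call takes 0.05 s, during which the arm holds its last target. There are 200 camera calls.

## Working session

There is one attempt and no reset: what is moved stays moved. The work goes in short steps, Python scripts to look and compute and a tool call to move; the robot and the scene stay as the last step left them, time stands still between calls to the robot, and variables do not carry over. Pictures are saved under pics/ and viewed, at most 14 in all, crops included, and the job is handed in when it is done.

Besides the shell and the picture viewer there is one more tool, called after "Request:" as a command line: name --pt "numbers of a row" for each row, then --argument value for the rest. servo_tool: Moves the arm, as the interface text tells. Shifts and turns lie within -1 to 1; 1 stands for 0.15 m of shift or 180 degrees of turn. Its arguments: {"type":"object","properties":{"series":{"type":"array","items":{"type":"array","items":{"type":"number"}}},"newtons":{"type":"number"}},"required":["series"]}

```bash
ls; mkdir -p pics
python3 - <<'E'
from workcell import bot
import cv2
s=bot.read_state();print(s)
for n in("scene","top"):
    im=bot.read_camera(n);cv2.imwrite(f"pics/{n}0.png",cv2.resize(im[...,::-1],(800,600)))
    print(n,bot.camera_info(n))
    for t in("pole","hook_tip","hook_bend","rest_seat","rest","eye","recess","flap","cupboard","dark0","pale0","cell_dark_hinge"):
        print(t,[( [round(float(x),4) for x in d["at"]],round(d["score"],2)) for d in bot.mark_of(t,n)])
E
```

```text
pics
{'time': 0.0, 'q': array([-1.26888593e+00,  2.64764164e-01,  1.60536010e+00, -3.17419102e-05,
        1.27367818e+00, -3.68997596e-02]), 'joint_vel': array([ 0.00135983, -0.00033187, -0.00034632,  0.00016697, -0.00153068,
        0.00048915]), 'joint_torque': array([ 3.97270969e-04, -5.15107799e+01, -3.67317116e+01,  8.80017637e-05,
        1.29002100e-02,  1.30745966e-05]), 'tool_pos': array([ 0.22412163, -0.63594602,  0.2299621 ]), 'tcp_rot': array([-3.09446390e+00, -5.29305671e-01,  5.05488272e-04]), 'wrist_force': array([-0.19449992,  0.5403736 ,  0.66392184]), 'torque': array([0.02365296, 0.00426397, 0.02168741]), 'grip_force': 0.0, 'width': 1.002170867429897}
scene {'vertical_fov': 45.26419628529969, 'cx': 255.2497793055074, 'cy': 194.86927660916788, 'dist': array([-0.16065094,  0.        ,  0.        ,  0.        ,  0.        ]), 'R': array([[ 0.76844274,  0.63986519,  0.00826362],
       [ 0.46153218, -0.54523714, -0.6997889 ],
       [-0.44326493,  0.54156163, -0.7143019 ]]), 't': array([-0.34820511, -0.14584136,  1.79468304])}
pole [([0.6188, 0.385], 0.88), ([0.6503, 0
[... 1050 characters left out ...]
e-01]]), 't': array([-0.06271138,  0.55045788,  1.44766225])}
pole [([0.557, 0.5674], 0.46)]
hook_tip [([0.5784, 0.5146], 0.74)]
hook_bend [([0.5917, 0.5127], 0.76)]
rest_seat [([0.432, 0.6373], 0.71), ([0.563, 0.5643], 0.51), ([0.5659, 0.5701], 0.5)]
rest [([0.5706, 0.5701], 0.65)]
eye [([0.4766, 0.2523], 0.66)]
recess [([0.4958, 0.2611], 0.98), ([0.5203, 0.2711], 0.6), ([0.5701, 0.5648], 0.4)]
flap [([0.4971, 0.2828], 0.69)]
cupboard [([0.507, 0.298], 0.93)]
dark0 [([0.4448, 0.5814], 0.65)]
pale0 [([0.412, 0.3691], 0.75), ([0.4984, 0.5236], 0.74), ([0.4768, 0.2449], 0.68), ([0.4378, 0.532], 0.66), ([0.4336, 0.7141], 0.6), ([0.5505, 0.4588], 0.51)]
cell_dark_hinge [([0.5299, 0.2691], 0.62)]
```

View pics/scene0.png

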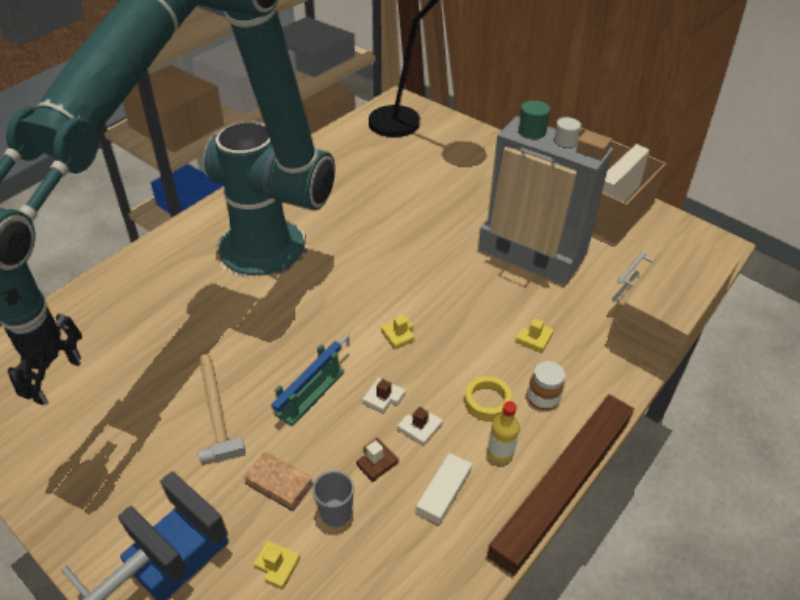

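View pics/top0.png

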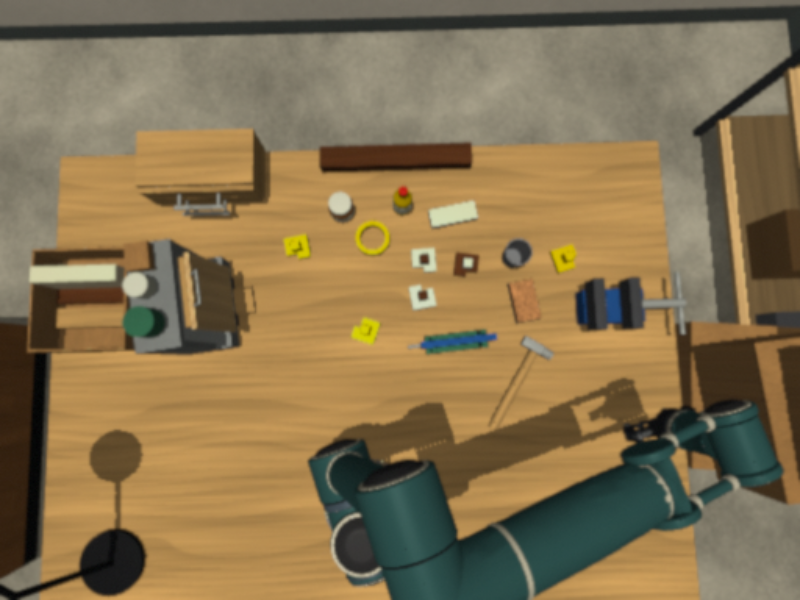

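```bash
cat > h.py <<'E'
from workcell import bot
import numpy as np, cv2
from scipy.optimize import minimize, least_squares
from scipy.spatial.transform import Rotation as Rot
CI={n:bot.camera_info(n) for n in("scene","top")}
def proj(P,n):
    c=CI[n];f=192/np.tan(np.radians(c["vertical_fov"])/2)
    K=np.array([[f,0,c["cx"]],[0,f,c["cy"]],[0,0,1]])
    return cv2.projectPoints(np.asarray(P,float).reshape(-1,1,3),cv2.Rodrigues(c["R"])[0],c["t"],K,c["dist"])[0].reshape(-1,2)
def marks(t,n): return [(np.array([d["at"][1]*512,d["at"][0]*384]),d["score"]) for d in bot.mark_of(t,n)]
def tri(obs,x0=(.6,0,.1)):  # obs {cam:px}
    r=least_squares(lambda X:np.concatenate([proj(X,n)[0]-p for n,p in obs.items()]),x0); return r.x,r.fun
def onplane(p,n,z):
    return least_squares(lambda X:proj([X[0],X[1],z],n)[0]-p,(.6,0)).x
def box(x,y,z): return np.array([[a,b,c] for a in x for b in y for c in z])
def block(sgn): # convex parts; sgn +1 dark, -1 pale
    a=.032;o=np.array([[-a,-a],[a,-a],[a,.002],[.017,.002],[.017,a],[-a,a]])*[1,sgn]
    A=box((-a,.017),(-a,a),(0,.016));B=box((.017,a),sorted((-a*sgn,.002*sgn)),(0,.016));C=box((-.012,.012),(-.012,.012),(.016,.05))
    return [A,B,C]
POLE=[box((-.1,.1),(-.009,.009),(-.009,.009))]
ROD=[box((.1,.135),(-.004,.004),(-.004,.004)),box((.127,.135),(-.004,.004),(-.034,0))]
S=8
def sil(parts,x,y,z,yaw,n,roi):
    l,t,w,h=roi;m=np.zeros((h*S,w*S),np.uint8);R=Rot.from_euler("z",yaw).as_matrix()
    for p in parts:
        q=((proj(p@R.T+[x,y,z],n)-[l-.5,t-.5])*S)
        cv2.fillConvexPoly(m,cv2.convexHull(np.round(q-.5).astype(np.int32)),1)
    return cv2.resize(m.astype(np.float32),(w,h),interpolation=cv2.INTER_AREA)
def roi_of(m,pad=6):
    l,t,w,h=cv2.boundingRect(m.astype(np.uint8));l,t=max(0,l-pad),max(0,t-pad);return l,t,w+2*pad,h+2*pad
def fit(parts,z,masks,xy0,yaws):
    rois={n:roi_of(m) for n,m in masks.items()}
    cut={n:masks[n].astype(np.float32)[r[1]:r[1]+r[3],r[0]:r[0]+r[2]] for n,r in rois.items()}
    def cost(v):
        c=0
        for n,r in rois.items():
            s=sil(parts,v[0]/100,v[1]/100,z,v[2],n,r);k=cut[n];s=s[:k.shape[0],:k.shape[1]]
            c+=np.abs(s-k).sum()/k.sum()
        return c/len(rois)
    best=[]
    for yw in yaws:
        v0=np.array([xy0[0]*100,xy0[1]*100,yw])
        r=minimize(cost,v0,method="Nelder-Mead",options=dict(initial_simplex=v0+np.array([[0,0,0],[1,0,0],[0,1,0],[0,0,.3]]),maxiter=120))
        best.append((r.fun,r.x[0]/100,r.x[1]/100,r.x[2]))
    return sorted(best)
# cupboard frame: pose (x,y,yaw); flap angle a from level (0) .. 100deg (up, leaning back)
def flap2w(P,c,a):
    z=np.array([-np.cos(a),0,np.sin(a)]);x=np.array([np.sin(a),0,np.cos(a)]);y=np.cross(z,x)
    q=np.array([0,0,.09])+np.asarray(P)@np.array([x,y,z]);return q@Rot.from_euler("z",c[2]).as_matrix().T+[c[0],c[1],0]
FP=dict(eye=(-.031,0,.246),recess=(.006,0,.135),flap=(0,0,0),cell_dark_hinge=(.006,.034,.101),cell_dark_edge=(.006,-.034,.169),cell_pale_hinge=(.006,-.034,.101),cell_pale_edge=(.006,.034,.169))
def fitcup(c0,ang=None,a0=np.radians(100)):
    obs=[]
    for n in CI:
        for t in list(FP)+["cupboard"]:
            m=[x for x in marks(t,n) if x[1]>.4]
            for p,s in m: obs.append((n,t,p,s))
    def pred(v,t,n):
        c=v[:3];a=v[3] if ang is None else ang
        return proj([c[0],c[1],0] if t=="cupboard" else flap2w(FP[t],c,a),n)[0]
    f=lambda v:np.concatenate([(pred(v,t,n)-p)*s for n,t,p,s in obs])
    r=least_squares(f,list(c0)+([a0] if ang is None else []),loss="cauchy",f_scale=1.5,x_scale=.1)
    for n,t,p,s in obs: print(n,t,np.round(p,1),np.round(pred(r.x,t,n)-p,1),round(s,2))
    return r.x
def show(name,n,pts,crop,k):
    im=bot.read_camera(n)[...,::-1].copy();l,t,r,b=crop
    im=cv2.resize(im[t:b,l:r],None,fx=k,fy=k,interpolation=cv2.INTER_CUBIC)
    for p in pts: cv2.circle(im,tuple(int(v) for v in ((proj(p,n)[0]-[l,t]+.5)*k)),2,(0,0,255),-1)
    cv2.imwrite(f"pics/{name}.png",im)
E
cat > m1.py <<'E'
from h import *
for n in CI: bot.read_camera(n)
c=fitcup((.7,.36,np.pi/2),ang=np.radians(100));print("cup",c)
res={}
T={n:{t:[d for d in bot.trace(t,n)] for t in("pole","dark0","pale0")} for n in CI}
for t in("pole","dark0","pale0"):
    for n in CI:
        for d in T[n][t]:
            m=d["mask"];p=np.argwhere(m).mean(0)[::-1];print(t,n,round(d["score"],2),np.round(p,1),m.sum(),np.round(onplane(p,n,.06 if t=="pole" else .015),3))
import pickle;pickle.dump(T,open("T.pkl","wb"))
E
python3 m1.py
```

```text
scene eye [340.2 101.3] [ 3.6 -3.6] 0.82
scene eye [198.8 251.4] [ 145.1 -153.7] 0.63
scene recess [342.3 122.8] [-1.2  0.3] 0.6
scene flap [336.  156.4] [-2.7  0. ] 0.69
scene cell_dark_hinge [330.6 129.2] [-0.2 -0.6] 0.73
scene cell_dark_edge [223.7 220.6] [ 128.5 -103.2] 0.7
scene cell_dark_edge [352.5 119.5] [-0.3 -2.1] 0.58
scene cell_pale_hinge [349.8 132.2] [-1.6  2.4] 0.76
scene cell_pale_edge [334.3 107.6] [-0.4  3.9] 0.94
scene cupboard [332.6 170. ] [-2.3  4.4] 0.93
scene cupboard [218.2 324.7] [ 112.1 -150.3] 0.65
top eye [125.1 184.2] [-1.6 -1.4] 0.74
top recess [131.4 190.6] [-1.2 -2.5] 0.77
top recess [145.5 191.2] [-15.3  -3.1] 0.73
top flap [144.8 189.4] [3.6 1. ] 0.97
top cell_dark_hinge [336.8 195.4] [-200.4    2.2] 0.7
top cell_dark_hinge [136.1 199.4] [ 0.3 -1.8] 0.6
top cell_dark_edge [123.5 179. ] [ 0.2 -0.9] 0.7
top cell_pale_hinge [135.4 179. ] [-2.3  1.1] 0.75
top cell_pale_edge [126.8 197.3] [ 0.2 -0.7] 0.7
top cupboard [155.  196.1] [-0.5 -3.3] 0.84
cup [0.54400463 0.33488861 1.75917703]
pole scene 0.7 [195.8 240.1] 423 [ 0.419 -0.249]
pole top 0.62 [289.9 218.6] 248 [ 0.415 -0.236]
dark0 scene 0.55 [310.3 253.4] 455 [ 0.706 -0.03 ]
dark0 top 0.54 [335.  192.3] 463 [ 0.522 -0.438]
dark0 top 0.51 [297.4 168.4] 214 [ 0.63  -0.282]
pale0 scene 0.72 [269.1 271.6] 387 [ 0.649 -0.169]
pale0 scene 0.64 [255.3 211.8] 289 [ 0.458 -0.005]
pale0 scene 0.63 [244.6 252.5] 399 [ 0.544 -0.162]
pale0 scene 0.61 [176.7 360.9] 550 [ 0.643 -0.556]
pale0 top 0.67 [189.9 157.8] 188 [0.689 0.179]
pale0 top 0.66 [360.5 165.4] 209 [ 0.635 -0.553]
pale0 top 0.53 [269.7 190.7] 183 [ 0.537 -0.16 ]
pale0 top 0.48 [233.8 212.5] 203 [ 0.449 -0.005]
pale0 top 0.45 [271.4 165.4] 207 [ 0.647 -0.171]
pale0 top 0.25 [132.  188.5] 1452 [0.563 0.426]
```

```bash
cat > m2.py <<'E'
from h import *
import pickle
T=pickle.load(open("T.pkl","rb"))
def pick(t,n,xy,z=.015):
    b=[(np.linalg.norm(onplane(np.argwhere(d["mask"]).mean(0)[::-1],n,z)-xy),i) for i,d in enumerate(T[n][t])]
    return T[n][t][min(b)[1]]["mask"] if b and min(b)[0]<.05 else None
ims={n:bot.read_camera(n).astype(int) for n in CI}
blue={n:((ims[n][...,2]>ims[n][...,0]+40)) for n in CI}
# pole bar by colour inside dilated trace
mk={}
for n in CI:
    m=pick("pole",n,np.array([.417,-.24]),.06);mk[n]=blue[n]&(cv2.dilate(m.astype(np.uint8),np.ones((7,7)))>0)
    print(n,m.sum(),mk[n].sum())
print("pole",fit(POLE,.06,mk,(.417,-.24),[1.4,1.6,1.8])[:2])
yaws=np.arange(8)*np.pi/4
for t,s,xy in(("dark0",1,(.63,-.282)),("pale0",-1,(.648,-.17)),("pale0",-1,(.54,-.161))):
    ms={n:pick(t,n,np.array(xy)) for n in CI};ms={n:m for n,m in ms.items() if m is not None}
    print(t,list(ms));[print("  ",np.round(v,4)) for v in fit(block(s),0,ms,xy,yaws)[:4]]
c=(.544,.335,1.759)
pts=[flap2w(p,c,np.radians(100)) for p in [(0,-.085,0),(0,.085,0),(0,-.085,.22),(0,.085,.22),(-.031,-.035,.246),(-.031,.035,.246)]]
R=Rot.from_euler("z",c[2]).as_matrix()
pts+=[R@p+[c[0],c[1],0] for p in np.array([(.015,-.12,0),(.015,.12,0),(.015,-.12,.075),(.015,.12,.075),(.055,-.12,.315),(.055,.12,.315)])]
show("cupS","scene",pts,(280,60,410,190),4);show("cupT","top",pts,(80,140,180,240),4)
a=cv2.imread("pics/cupS.png");b=cv2.imread("pics/cupT.png");b=cv2.copyMakeBorder(b,0,520-b.shape[0],0,0,0);cv2.imwrite("pics/cup.png",cv2.resize(np.hstack([a,b])[:, :],(800,452)))
E
python3 m2.py
```

```text
scene 423 351
top 248 248
pole [(np.float64(0.28314855694770813), np.float64(0.4177648655446762), np.float64(-0.2457844929306578), np.float64(1.6687878948020578)), (np.float64(0.28546157479286194), np.float64(0.4176457381166253), np.float64(-0.24890120012145114), np.float64(1.6541677605558114))]
dark0 ['top']
   [ 0.0865  0.6274 -0.2842  2.9415]
   [ 0.0872  0.6274 -0.2844  2.938 ]
   [ 0.2375  0.634  -0.2842  4.8215]
   [ 0.2378  0.6317 -0.2856  4.6674]
pale0 ['scene', 'top']
   [ 0.136   0.6447 -0.1671  3.2072]
   [ 0.1379  0.6447 -0.1668  3.2047]
   [ 0.1385  0.6443 -0.1673  3.2328]
   [ 0.2399  0.6476 -0.1676  6.3663]
pale0 ['scene', 'top']
   [ 0.135   0.5427 -0.1603  0.1745]
   [ 0.1358  0.5426 -0.1604  6.4749]
   [ 0.1368  0.5424 -0.1597  0.1652]
   [ 0.234   0.5376 -0.1597  3.2601]
```

View pics/cup.png

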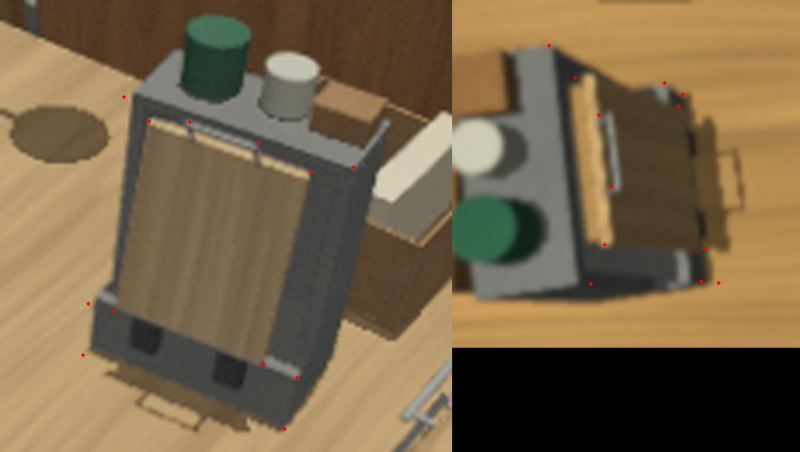

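```bash
cat > m3.py <<'E'
from h import *
k=4*800/920
A=np.radians(100)
ob=[("scene","c",(.015,.12,0),(90,350)),("scene","c",(.015,-.12,0),(286,430)),("scene","c",(.015,.12,.075),(97,296)),("scene","c",(.015,-.12,.075),(299,374)),
("scene","c",(.055,.12,.315),(134,95)),("scene","c",(.055,-.12,.315),(356,166)),("top","c",(.055,-.12,.315),(548,46)),("top","c",(.055,.12,.315),(578,293)),("top","c",(.015,.12,.075),(708,284)),
("scene","f",(-.031,.035,.246),(190,122)),("scene","f",(-.031,-.035,.246),(261,145)),("top","f",(-.031,-.035,.246),(608,114)),("top","f",(-.031,.035,.246),(618,190)),
("scene","f",(-.006,.085,0),(118,303)),("scene","f",(-.006,-.085,0),(265,360)),("scene","f",(-.006,.085,.22),(146,122)),("scene","f",(-.006,-.085,.22),(309,178))]
def w(kind,p,c):
    return flap2w(p,c,A) if kind=="f" else Rot.from_euler("z",c[2]).apply(p)+[c[0],c[1],0]
def res(v):
    o=[]
    for n,kd,p,q in ob:
        q=np.array(q)/k+((280,60) if n=="scene" else (80-452/k,140))-.5
        o.append(proj(w(kd,p,v),n)[0]-q)
    return np.array(o)
r=least_squares(lambda v:res(v).ravel(),(.54,.335,1.7),loss="soft_l1",x_scale=.1)
print(r.x);print(np.round(res(r.x),1))
E
python3 m3.py
```

```text
[0.54302369 0.33956512 1.72349922]
[[-1.   0.3]
 [-0.2 -0.2]
 [-1.4  0.9]
 [-0.4  1. ]
 [-1.4 -0.5]
 [-0.3  0.6]
 [ 0.1 -0.6]
 [ 1.  -2.7]
 [-4.1 -0.4]
 [ 0.7 -0.8]
 [-0.3 -0.9]
 [-3.7  0.6]
 [-3.7 -0.8]
 [-1.2  1.8]
 [-1.   1.6]
 [ 1.4 -0.5]
 [ 0.7 -1.1]]
```

```bash
cat >> m3.py <<'E'
def w(kind,p,c):
    return flap2w(p,c,c[3]) if kind=="f" else Rot.from_euler("z",c[2]).apply(p)+[c[0],c[1],0]
r=least_squares(lambda v:res(v).ravel(),(.54,.335,1.7,1.7),loss="soft_l1",x_scale=.1)
print(r.x,np.degrees(r.x[3]));print(np.round(res(r.x),1).tolist());c=r.x
print("eye",flap2w(FP["eye"],c,c[3]))
e,f=tri({"scene":np.array([(190+261)/2,(122+145)/2])/k+(280,60)-.5,"top":np.array([613,152])/k+(80-452/k,140)-.5});print("eye tri",e,f)
print(Rot.from_rotvec(bot.read_state()["tcp_rot"]).as_matrix().round(3))
E
python3 m3.py|tail -8
```

```text
[ 0.7 -1.1]]
[0.54245688 0.34337292 1.72093095 1.68772618] 96.69958726068099
[[-0.6, -0.3], [0.2, -0.8], [-0.9, 0.3], [-0.0, 0.4], [-0.8, -1.0], [0.1, 0.1], [-0.9, -0.4], [-0.2, -2.5], [-5.1, -0.2], [-0.5, 0.6], [-1.5, 0.5], [-0.7, 0.0], [-0.7, -1.4], [-0.7, 1.3], [-0.6, 1.1], [0.4, 0.3], [-0.2, -0.1]]
eye [0.54276935 0.34130735 0.33793676]
eye tri [0.54291915 0.34084513 0.33930715] [-1.04350681  0.24772862 -0.67795509 -0.82104382]
[[ 0.943  0.332  0.   ]
 [ 0.332 -0.943  0.   ]
 [ 0.    -0.    -1.   ]]
```

Request:
servo_tool --pt "0.3 0.35 0 0 0 0.0477 0" --pt "0.6 0.7 0 0 0 0.0954 0" --pt "0.8 1 0 0 0 0.143 0" --pt "0.8 1 0 0 0 0.19 0" --pt "0.8 1 0 0 0 0.238 0" --pt "0.8 1 0 0 0 0.285 0" --pt "0.8 1 0 0 0 0.333 0" --pt "0.8 1 0 0 0 0.38 0" --pt "0.8 1 0 0 0 0.4227 0" --pt "0.8 1 0 0 0 0.4227 0"

```text
time: 3.7
tool_pos: [0.3444, -0.4866, 0.2314]
tcp_rot: [2.112, 2.326, -0.0]
wrist_force: [0.1, 0.0, -0.4]
width: 1.005
grip_force: 0.0
```

Request:
servo_tool --pt "0.17 0.33 0 0 0 0 0" --pt "0.34 0.66 0 0 0 0 0" --pt "0.45 1 0 0 0 0 0" --pt "0.49 1 0 0 0 0 0" --pt "0.49 1 0 0 0 0 0"

```text
time: 4.2
tool_pos: [0.419, -0.3344, 0.2315]
tcp_rot: [2.112, 2.326, 0.001]
wrist_force: [-0.6, -0.6, -0.3]
width: 1.002
grip_force: 0.0
```

Run:
```python
from h import *
s=bot.read_state();print(s["time"],s["tool_pos"],Rot.from_rotvec(s["tcp_rot"]).as_matrix().round(3),s["q"].round(2),s["wrist_force"])
```

```text
4.2 [ 0.41898149 -0.33443743  0.23150754] [[-0.096  0.995  0.001]
 [ 0.995  0.096  0.   ]
 [ 0.     0.001 -1.   ]] [-0.72  0.    1.9   0.    1.24 -0.82] [-0.62410504 -0.56272817 -0.29172059]
```

Request:
servo_tool --pt "0 0.3 0 0 0 0 0" --pt "0 0.59 -0.1 0 0 0 0" --pt "0 0.59 -0.4 0 0 0 0" --pt "0 0.59 -0.7 0 0 0 0" --pt "0 0.59 -0.877 0 0 0 0" --pt "0 0.59 -0.877 0 0 0 0"

```text
time: 4.8
tool_pos: [0.4141, -0.2467, 0.0954]
tcp_rot: [-2.109, -2.316, 0.003]
wrist_force: [0.2, -0.1, -0.9]
width: 0.997
grip_force: 0.0
```

Request:
servo_tool --pt "0 0 -0.13 0 0 0 0" --pt "0 0 -0.26 0 0 0 0" --pt "0 0 -0.39 0 0 0 0" --pt "0 0 -0.39 0 0 0 0" --pt "0 0 -0.39 0 0 0 0.5" --pt "0 0 -0.39 0 0 0 1" --pt "0 0 -0.39 0 0 0 1" --pt "0 0 -0.39 0 0 0 1" --pt "0 0 -0.39 0 0 0 1" --pt "0 0 -0.39 0 0 0 1" --newtons 60

```text
time: 5.8
tool_pos: [0.4186, -0.2486, 0.0422]
tcp_rot: [2.111, 2.324, 0.0]
wrist_force: [-1.2, 0.3, 6.2]
width: 0.2
grip_force: 59.4
```

Request:
servo_tool --pt "0 0 0.1 0 0 0 1" --pt "0 0 0.3 0 0 0 1" --pt "0 0 0.6 0 0 0 1" --pt "0 0 0.9 0 0 0 1" --pt "0 0 1 0 0 0 1" --pt "0 0 1 0 0 0 1"

```text
time: 6.4
tool_pos: [0.4194, -0.2491, 0.1939]
tcp_rot: [2.109, 2.321, 0.001]
wrist_force: [0.1, -0.7, -2.4]
width: 0.198
grip_force: 58.8
```

Request:
servo_tool --pt "0 0 0.3 0 0 0 1" --pt "0 0 0.6 0 0 0 1" --pt "0 0.1 0.9 0 0 0 1" --pt "0.3 0.4 1 0 0 0 1" --pt "0.5 0.7 1 0 0 0 1" --pt "0.7 1 1 0 0 0.0172 1" --pt "0.95 1 1 0 0 0.0172 1" --pt "0.95 1 1 0 0 0.0172 1"

```text
time: 7.2
tool_pos: [0.5629, -0.0949, 0.3358]
tcp_rot: [-2.04, -2.382, 0.002]
wrist_force: [-1.4, -0.4, -1.8]
width: 0.193
grip_force: 59.3
```

Request:
servo_tool --pt "0 0.3 0.2 0 0 0 1" --pt "0 0.6 0.3 0 0 0 1" --pt "0 0.8 0.3 0 0 0 1" --pt "0 1 0.3 0 0 0 1" --pt "0 1 0.3 0 0 0 1" --pt "0 1 0.3 0 0 0 1"

```text
time: 7.8
tool_pos: [0.5594, 0.052, 0.3831]
tcp_rot: [-2.045, -2.381, 0.006]
wrist_force: [-0.4, 0.0, -2.3]
width: 0.202
grip_force: 59.4
```

```bash
cat > m4.py <<'E'
from h import *
s=bot.read_state();print(s["time"],s["tool_pos"],s["tcp_rot"],s["wrist_force"],s["width"])
R=Rot.from_rotvec(s["tcp_rot"]).as_matrix()
px=R[:,0]*np.sign(R[1,0]);g=s["tool_pos"]-R[:,2]*.019
for t,d in(("hook_bend",.131),("hook_tip",.131),("pole",0)):
    o={}
    bot.read_camera("scene");bot.read_camera("top")
    e=g+px*d-(np.array([0,0,.034]) if t=="hook_tip" else 0)
    for n in CI:
        m=[p for p,sc in marks(t,n)];print(t,n,[np.round(p,1).tolist() for p in m],"pred",proj(e,n)[0].round(1))
        if m: 
            q=min(m,key=lambda p:np.linalg.norm(p-proj(e,n)[0]))
            if np.linalg.norm(q-proj(e,n)[0])<12:o[n]=q
    if len(o)==2: X,f=tri(o,e);print(X.round(4),"err",(X-e).round(4),f.round(1))
show("hkS","scene",[g+px*.131,g+px*.131-[0,0,.034],g+px*.1],(250,50,400,180),5)
show("hkT","top",[g+px*.131,g+px*.131-[0,0,.034],g+px*.1],(90,140,220,240),5)
E
python3 m4.py
```

```text
7.8 [0.55939897 0.05197486 0.38313081] [-2.04508102 -2.38067617  0.00614794] [-0.40758115  0.03435113 -2.30336584] 0.2021021638180331
hook_bend scene [[320.5, 106.5]] pred [317.3 102.4]
hook_bend top [[126.9, 183.1]] pred [168.6 179.3]
hook_tip scene [[319.5, 109.9]] pred [316.2 111.7]
hook_tip top [[170.0, 180.3]] pred [171.  180.8]
[0.5437 0.1863 0.3732] err [0.004  0.0048 0.0051] [-1.1  0.2 -0.8 -0.9]
pole scene [[298.4, 121.0]] pred [297.4 124.6]
pole top [[209.7, 174.6], [270.2, 169.9], [326.9, 165.4]] pred [209.5 172. ]
[0.5545 0.0546 0.4099] err [-0.005   0.0026  0.0078] [-1.7  0.3 -1.3 -1.5]
```

```bash
python3 -c "
import cv2,numpy as np
a=cv2.imread('pics/hkS.png');b=cv2.imread('pics/hkT.png');b=cv2.copyMakeBorder(b,0,a.shape[0]-b.shape[0],0,0,0);print(a.shape,b.shape)
cv2.imwrite('pics/hk.png',np.hstack([a[50:500,200:],b[0:450,:350]]))"
```

```text
(650, 750, 3) (650, 650, 3)
```

View pics/hk.png

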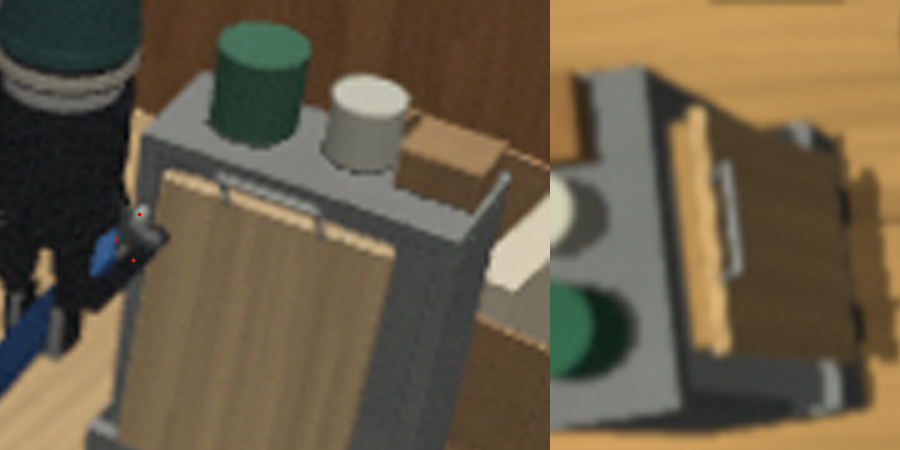

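Request:
servo_tool --pt "0 0.25 0 0 0 0 1" --pt "0 0.5 0 0 0 0 1" --pt "-0.01 0.75 0 0 0 0 1" --pt "-0.015 0.9 0 0 0 0 1" --pt "-0.015 1 0 0 0 0 1" --pt "-0.015 1 0 0 0 0 1"

```text
time: 9.1
tool_pos: [0.5579, 0.2034, 0.386]
tcp_rot: [-2.046, -2.384, 0.0]
wrist_force: [-0.6, -0.4, -2.0]
width: 0.196
grip_force: 59.3
```

Request:
servo_tool --pt "0 0.05 0 0 0 0 1" --pt "0 0.1 0 0 0 0 1" --pt "0 0.1 0 0 0 0 1" --pt "0 0.1 0 0 0 0 1"

```text
time: 9.5
tool_pos: [0.5582, 0.2164, 0.3863]
tcp_rot: [2.049, 2.381, -0.0]
wrist_force: [-1.1, -0.6, -1.4]
width: 0.195
grip_force: 59.3
```

```bash
python3 m4.py; python3 -c "
import cv2,numpy as np
a=cv2.imread('pics/hkS.png');b=cv2.imread('pics/hkT.png');b=cv2.copyMakeBorder(b,0,a.shape[0]-b.shape[0],0,0,0)
cv2.imwrite('pics/hk2.png',np.hstack([a[50:500,200:600],b[50:500,50:450]]))"
```

```text
9.5 [0.55820257 0.21636667 0.38627128] [ 2.04923633e+00  2.38091218e+00 -3.30037970e-04] [-1.0501516  -0.64864683 -1.42304617] 0.1953722932835223
hook_bend scene [[349.4, 79.2]] pred [345.7  79.8]
hook_bend top [[117.8, 182.6]] pred [116.1 180.9]
[0.5408 0.3464 0.4053] err [0.0021 0.0005 0.    ] [-3.   0.8 -1.9 -2.3]
hook_tip scene [] pred [344.3  88.8]
hook_tip top [[121.3, 182.2]] pred [120.  182.4]
pole scene [[328.1, 100.4]] pred [328.9  98.9]
pole top [[154.0, 173.7]] pred [157.3 173.6]
[0.5559 0.2261 0.3951] err [-0.0023  0.0097 -0.0101] [ 1.6 -0.3  1.1  1.3]
```

View pics/hk2.png

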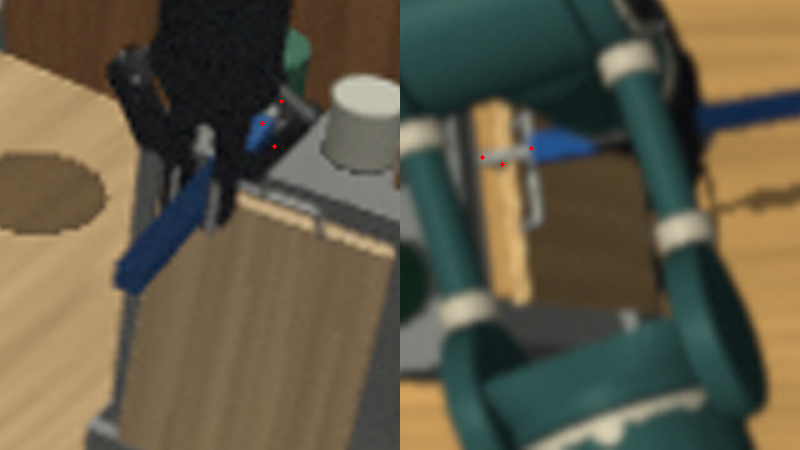

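Request:
servo_tool --pt "0.0 0.04 0 0 0 0 1" --pt "0.0 0.04 0 0 0 0 1" --pt "0.0 0.04 -0.07 0 0 0 1" --pt "0.0 0.04 -0.14 0 0 0 1" --pt "0.0 0.04 -0.18 0 0 0 1" --pt "0.0 0.04 -0.22 0 0 0 1" --pt "0.0 0.04 -0.24 0 0 0 1" --pt "0.0 0.04 -0.24 0 0 0 1"

```text
time: 11.0
tool_pos: [0.5578, 0.2227, 0.3494]
tcp_rot: [-2.048, -2.381, 0.002]
wrist_force: [0.1, -0.1, -1.0]
width: 0.201
grip_force: 59.3
```

Request:
servo_tool --pt "0 0 -0.04 0 0 0 1" --pt "0 0 -0.08 0 0 0 1" --pt "0 0 -0.11 0 0 0 1" --pt "0 0 -0.11 0 0 0 1"

```text
time: 11.4
tool_pos: [0.5576, 0.2227, 0.3325]
tcp_rot: [-2.048, -2.381, 0.003]
wrist_force: [-0.6, -0.5, -1.1]
width: 0.198
grip_force: 59.3
```

```bash
python3 m4.py; python3 -c "
import cv2,numpy as np
a=cv2.imread('pics/hkS.png');b=cv2.imread('pics/hkT.png');b=cv2.copyMakeBorder(b,0,a.shape[0]-b.shape[0],0,0,0)
cv2.imwrite('pics/hk3.png',np.hstack([a[50:500,300:700],b[50:500,50:450]]))"
```

```text
11.4 [0.55757223 0.22268851 0.33249421] [-2.0481864  -2.38086401  0.00257471] [-0.63059998 -0.52615926 -1.14090398] 0.1975306117674083
hook_bend scene [[345.5, 95.8]] pred [344.3  93.1]
hook_bend top [[119.7, 185.4]] pred [120.3 183.4]
[0.5361 0.3623 0.3341] err [-0.0019  0.0101 -0.0174] [-0.8  0.2 -0.5 -0.6]
hook_tip scene [[338.6, 100.7]] pred [343.  101.6]
hook_tip top [[126.0, 184.5], [218.5, 136.1], [288.7, 218.2]] pred [124.  184.8]
[0.5334 0.3388 0.3273] err [-0.0047 -0.0135  0.0098] [ 1.4 -0.3  0.9  1.1]
pole scene [[138.8, 260.4], [328.5, 113.8]] pred [327.9 112.5]
pole top [[160.7, 177.9]] pred [159.7 176.5]
[0.5566 0.2232 0.3449] err [-0.001   0.0005 -0.0066] [-1.   0.2 -0.7 -0.8]
```

View pics/hk3.png

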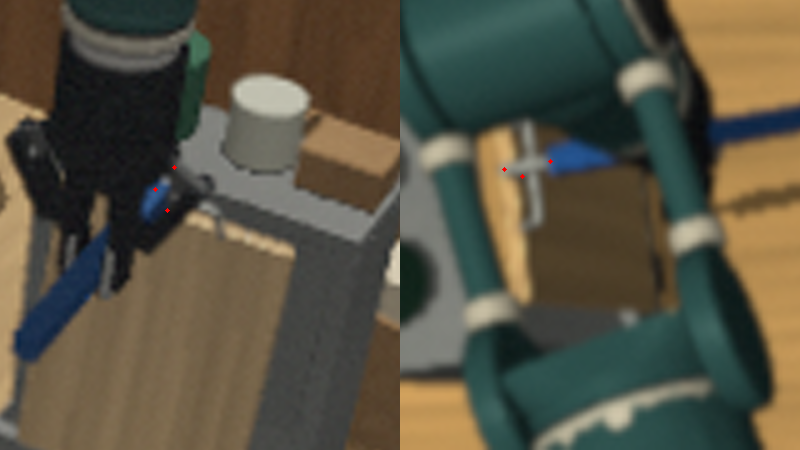

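Run:
```python
import numpy as np
f=lambda a:np.array([-.246*np.cos(a)-.031*np.sin(a)+.006,.09+.246*np.sin(a)-.031*np.cos(a)+.011])
cur=f(np.radians(96.7))+[.0045,.0025]
S=[(96.7,72,12),(72,50,8),(50,25,9),(25,0,10)]
for a,b,n in S:
    print(a,b)
    rows=[]
    for t in np.linspace(a,b,n+1)[1:]:
        d=f(np.radians(t))-cur
        rows.append([round(float(v),3) for v in(-d[0]*.1496/.15,d[0]*.9887/.15,d[1]/.15)])
    print(rows);cur=f(np.radians(b))
```

```text
96.7 72
[[0.013, -0.088, -0.018], [0.022, -0.147, -0.022], [0.031, -0.205, -0.028], [0.04, -0.264, -0.036], [0.049, -0.321, -0.046], [0.057, -0.379, -0.058], [0.066, -0.436, -0.072], [0.074, -0.492, -0.088], [0.083, -0.548, -0.107], [0.091, -0.603, -0.127], [0.1, -0.658, -0.149], [0.108, -0.711, -0.174]]
72 50
[[0.011, -0.07, -0.035], [0.021, -0.139, -0.074], [0.031, -0.205, -0.116], [0.041, -0.269, -0.162], [0.05, -0.332, -0.21], [0.059, -0.391, -0.261], [0.068, -0.449, -0.316], [0.076, -0.503, -0.372]]
50 25
[[0.008, -0.052, -0.06], [0.015, -0.102, -0.123], [0.022, -0.148, -0.188], [0.029, -0.192, -0.255], [0.035, -0.232, -0.324], [0.041, -0.268, -0.395], [0.046, -0.301, -0.468], [0.05, -0.331, -0.542], [0.054, -0.357, -0.618]]
25 0
[[0.003, -0.02, -0.069], [0.006, -0.038, -0.139], [0.008, -0.052, -0.21], [0.01, -0.063, -0.281], [0.011, -0.071, -0.353], [0.012, -0.076, -0.425], [0.012, -0.078, -0.497], [0.012, -0.077, -0.569], [0.011, -0.073, -0.641], [0.01, -0.066, -0.712]]
```

Request:
servo_tool --pt "0.006 -0.044 -0.01 0 0 0 1" --pt "0.013 -0.088 -0.018 0 0 0 1" --pt "0.018 -0.118 -0.02 0 0 0 1" --pt "0.022 -0.147 -0.022 0 0 0 1" --pt "0.027 -0.176 -0.025 0 0 0 1" --pt "0.031 -0.205 -0.028 0 0 0 1" --pt "0.036 -0.235 -0.032 0 0 0 1" --pt "0.04 -0.264 -0.036 0 0 0 1"

```text
time: 12.9
tool_pos: [0.5641, 0.1829, 0.3283]
tcp_rot: [2.049, 2.382, 0.0]
wrist_force: [-0.5, 1.5, -0.5]
width: 0.204
grip_force: 59.5
```

Request:
servo_tool --pt "0.005 -0.028 -0.005 0 0 0 1" --pt "0.009 -0.057 -0.01 0 0 0 1" --pt "0.013 -0.086 -0.016 0 0 0 1" --pt "0.017 -0.115 -0.022 0 0 0 1" --pt "0.022 -0.143 -0.029 0 0 0 1" --pt "0.026 -0.172 -0.036 0 0 0 1" --pt "0.03 -0.2 -0.044 0 0 0 1" --pt "0.034 -0.228 -0.052 0 0 0 1" --pt "0.043 -0.284 -0.071 0 0 0 1" --pt "0.051 -0.339 -0.091 0 0 0 1" --pt "0.06 -0.394 -0.113 0 0 0 1" --pt "0.068 -0.447 -0.138 0 0 0 1" --pt "0.068 -0.447 -0.138 0 0 0 1"

```text
time: 14.2
tool_pos: [0.5742, 0.1144, 0.3065]
tcp_rot: [2.05, 2.38, -0.003]
wrist_force: [-0.4, -0.3, -1.6]
width: 0.199
grip_force: 59.3
```

Request:
servo_tool --pt "0.006 -0.035 -0.017 0 0 0 1" --pt "0.011 -0.07 -0.035 0 0 0 1" --pt "0.016 -0.105 -0.054 0 0 0 1" --pt "0.021 -0.139 -0.074 0 0 0 1" --pt "0.026 -0.172 -0.095 0 0 0 1" --pt "0.031 -0.205 -0.116 0 0 0 1" --pt "0.036 -0.237 -0.139 0 0 0 1" --pt "0.041 -0.269 -0.162 0 0 0 1" --pt "0.046 -0.3 -0.186 0 0 0 1" --pt "0.05 -0.332 -0.21 0 0 0 1" --pt "0.059 -0.391 -0.261 0 0 0 1" --pt "0.068 -0.449 -0.316 0 0 0 1" --pt "0.076 -0.503 -0.372 0 0 0 1" --pt "0.076 -0.503 -0.372 0 0 0 1"

```text
time: 15.6
tool_pos: [0.5848, 0.0391, 0.2496]
tcp_rot: [-2.049, -2.379, 0.005]
wrist_force: [-0.6, -0.5, -1.8]
width: 0.201
grip_force: 59.3
```

Run:
```python
from h import *
show("sw","scene",[],(200,60,400,240),4)
```

```text
(no output)
```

View pics/sw.png

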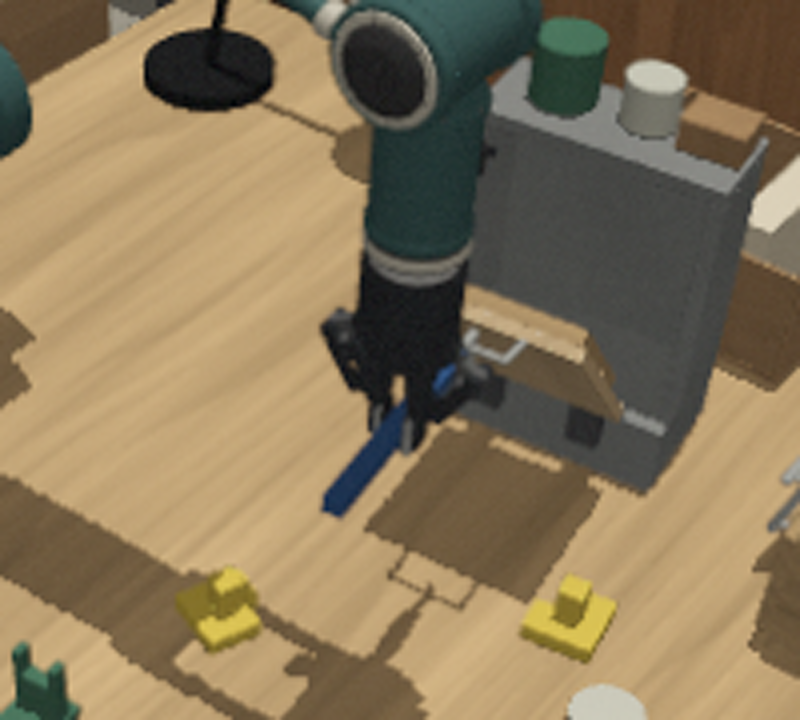

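Request:
servo_tool --pt "0.004 -0.026 -0.03 0 0 0 1" --pt "0.008 -0.052 -0.06 0 0 0 1" --pt "0.012 -0.077 -0.091 0 0 0 1" --pt "0.015 -0.102 -0.123 0 0 0 1" --pt "0.019 -0.125 -0.155 0 0 0 1" --pt "0.022 -0.148 -0.188 0 0 0 1" --pt "0.026 -0.17 -0.221 0 0 0 1" --pt "0.029 -0.192 -0.255 0 0 0 1" --pt "0.032 -0.212 -0.289 0 0 0 1" --pt "0.035 -0.232 -0.324 0 0 0 1" --pt "0.038 -0.25 -0.36 0 0 0 1" --pt "0.041 -0.268 -0.395 0 0 0 1" --pt "0.046 -0.301 -0.468 0 0 0 1" --pt "0.05 -0.331 -0.542 0 0 0 1" --pt "0.054 -0.357 -0.618 0 0 0 1" --pt "0.054 -0.357 -0.618 0 0 0 1"

```text
time: 17.25
tool_pos: [0.5919, -0.0132, 0.1561]
tcp_rot: [-2.047, -2.378, 0.005]
wrist_force: [-0.7, 0.3, -1.4]
width: 0.202
grip_force: 59.3
```

Request:
servo_tool --pt "0.003 -0.02 -0.069 0 0 0 1" --pt "0.006 -0.038 -0.139 0 0 0 1" --pt "0.008 -0.052 -0.21 0 0 0 1" --pt "0.01 -0.063 -0.281 0 0 0 1" --pt "0.011 -0.071 -0.353 0 0 0 1" --pt "0.012 -0.076 -0.425 0 0 0 1" --pt "0.012 -0.078 -0.497 0 0 0 1" --pt "0.012 -0.077 -0.569 0 0 0 1" --pt "0.011 -0.073 -0.641 0 0 0 1" --pt "0.01 -0.066 -0.712 0 0 0 1" --pt "0.01 -0.066 -0.712 0 0 0 1" --pt "0.01 -0.066 -0.712 0 0 0 1"

```text
time: 18.45
tool_pos: [0.595, -0.0226, 0.0519]
tcp_rot: [-2.048, -2.381, 0.001]
wrist_force: [0.1, 0.2, -1.0]
width: 0.198
grip_force: 59.3
```

Run:
```python
from h import *
s=bot.read_state();print(s["wrist_force"])
show("sw2","scene",[flap2w(p,(.5425,.3434,1.721),0) for p in [(0,-.085,.22),(0,.085,.22),(-.031,-.035,.246),(-.031,.035,.246)]],(200,60,400,240),4)
```

```text
[ 0.08553039  0.2381057  -1.03914659]
```

View pics/sw2.png

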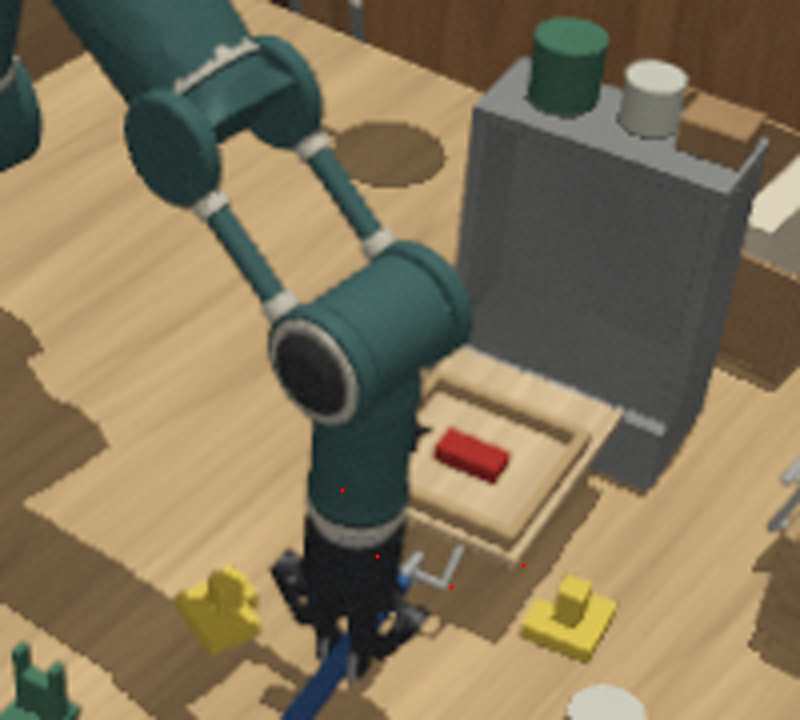

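Request:
servo_tool --pt "0 0 -0.02 0 0 0 1" --pt "0 0 -0.03 0 0 0 1" --pt "0 0 -0.04 0 0 0 1" --pt "0 0 -0.04 0 0 0 1" --pt "0 0 -0.04 0 0 0 1" --pt "0 0 -0.04 0 0 0 1" --pt "0 0 -0.04 0 0 0 1" --pt "0 0 -0.04 0 0 0 1" --pt "0 0 -0.04 0 0 0 1" --pt "0 0 -0.04 0 0 0 1"

```text
time: 19.5
tool_pos: [0.5958, -0.0227, 0.0467]
tcp_rot: [2.049, 2.381, 0.001]
wrist_force: [2.0, -1.5, 4.0]
width: 0.193
grip_force: 60.2
```

Run:
```python
from h import *
s=bot.read_state();print(s["wrist_force"],s["tool_pos"])
show("sw3","scene",[flap2w(p,(.5425,.3434,1.721),0) for p in [(0,-.085,.22),(0,.085,.22),(-.031,-.035,.246),(-.031,.035,.246)]],(260,130,360,220),6)
```

```text
[ 2.00749092 -1.49119442  3.9660708 ] [ 0.59580339 -0.02273344  0.04668015]
```

View pics/sw3.png

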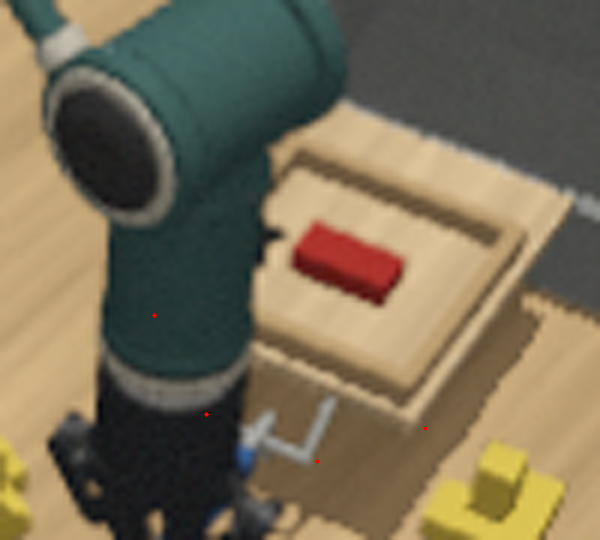

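Request:
servo_tool --pt "0 0.01 0.03 0 0 0 1" --pt "0 0.02 0.06 0 0 0 1" --pt "0 0.02 0.12 0 0 0 1" --pt "0 0.02 0.18 0 0 0 1" --pt "0 0.02 0.24 0 0 0 1" --pt "0 0.02 0.3 0 0 0 1" --pt "0 0.02 0.45 0 0 0 1" --pt "0 0.02 0.6 0 0 0 1" --pt "0 0.02 0.6 0 0 0 1"

```text
time: 20.45
tool_pos: [0.5984, -0.0199, 0.1409]
tcp_rot: [2.045, 2.377, 0.007]
wrist_force: [1.2, -1.0, -0.0]
width: 0.202
grip_force: 59.4
```

```bash
cat > m5.py <<'E'
from h import *
for n in CI: bot.read_camera(n)
s=bot.read_state();print(s["wrist_force"],s["tool_pos"])
c=fitcup((.5425,.3434,1.721),ang=0.0);print("cup",c)
E
python3 m5.py
```

```text
[ 0.54600938 -0.48631153 -1.46446157] [ 0.59577098 -0.01974232  0.1370385 ]
scene eye [297.2 200.4] [2.4 0.6] 0.7
scene flap [333.2 154.4] [0.5 0.6] 0.57
scene cell_dark_hinge [310.4 166.7] [ 2.2 -1.3] 0.93
scene cell_dark_hinge [335.9 154. ] [-23.4  11.4] 0.69
scene cell_dark_edge [323.5 185.2] [-3.1 -1.2] 0.81
scene cell_dark_edge [345.  250.6] [-24.6 -66.6] 0.65
scene cell_pale_hinge [330.9 171.6] [-1.3  1.2] 0.71
scene cell_pale_hinge [303.5 177.6] [26.1 -4.8] 0.57
scene cell_pale_edge [303.9 176.8] [-0.9 -0.5] 0.94
scene cupboard [334.  172.7] [-3.3  0.3] 0.56
top eye [205.4 182.1] [2.5 2.2] 0.63
top recess [178.9 187.1] [ 0.6 -0.4] 0.66
top recess [336.1 194.9] [-156.6   -8.2] 0.53
top flap [145.9 190. ] [0.6 1.3] 0.91
top flap [201.2 179.6] [-54.7  11.7] 0.48
top cell_dark_hinge [177.5 198. ] [-5.6 -1.8] 0.56
top cell_dark_hinge [171.2 182.7] [ 0.7 13.5] 0.51
top cell_dark_edge [185.3 179.2] [ 1.6 -1.9] 0.87
top cell_pale_hinge [171.4 181. ] [-1.3 -1.5] 0.93
top cell_pale_edge [189.6 194.9] [-0.8 -1. ] 0.55
top cupboard [155.7 197.4] [-3.1 -3.8] 0.79
top cupboard [170.8 180.8] [-18.2  12.8] 0.67
cup [0.54069199 0.34269919 1.67469919]
```

Request:
servo_tool --pt "0 0 0.2 0 0 0 1" --pt "0 0 0.366 0 0 0 1" --pt "-0.2 -0.2 0.366 0 0 0 1" --pt "-0.4 -0.4 0.366 0 0 0 1" --pt "-0.6 -0.6 0.366 0 0 -0.0172 1" --pt "-0.8 -0.8 0.366 0 0 -0.0172 1" --pt "-1 -1 0.366 0 0 -0.0172 1" --pt "-1 -1 0.366 0 0 -0.0172 1"

```text
time: 22.15
tool_pos: [0.442, -0.1723, 0.1911]
tcp_rot: [-2.117, -2.321, 0.003]
wrist_force: [0.6, 0.7, -1.7]
width: 0.197
grip_force: 59.4
```

Request:
servo_tool --pt "-0.08 -0.25 0 0 0 0 1" --pt "-0.183 -0.45 0 0 0 0 1" --pt "-0.183 -0.523 0 0 0 0 1" --pt "-0.183 -0.523 0 0 0 0 1" --pt "-0.183 -0.523 -0.2 0 0 0 1" --pt "-0.183 -0.523 -0.4 0 0 0 1" --pt "-0.183 -0.523 -0.55 0 0 0 1" --pt "-0.183 -0.523 -0.65 0 0 0 1" --pt "-0.183 -0.523 -0.65 0 0 0 1"

```text
time: 23.05
tool_pos: [0.4166, -0.2454, 0.091]
tcp_rot: [-2.107, -2.322, 0.0]
wrist_force: [0.5, 1.3, -2.0]
width: 0.198
grip_force: 59.4
```

Run:
```python
from h import *
s=bot.read_state();print(s["wrist_force"],s["tool_pos"],s["tcp_rot"])
show("rs","scene",[],(150,170,270,270),6)
```

```text
[ 0.47573797  1.29146588 -2.01029614] [ 0.41659743 -0.24544153  0.09104807] [-2.10701150e+00 -2.32227484e+00  2.96835809e-04]
```

View pics/rs.png

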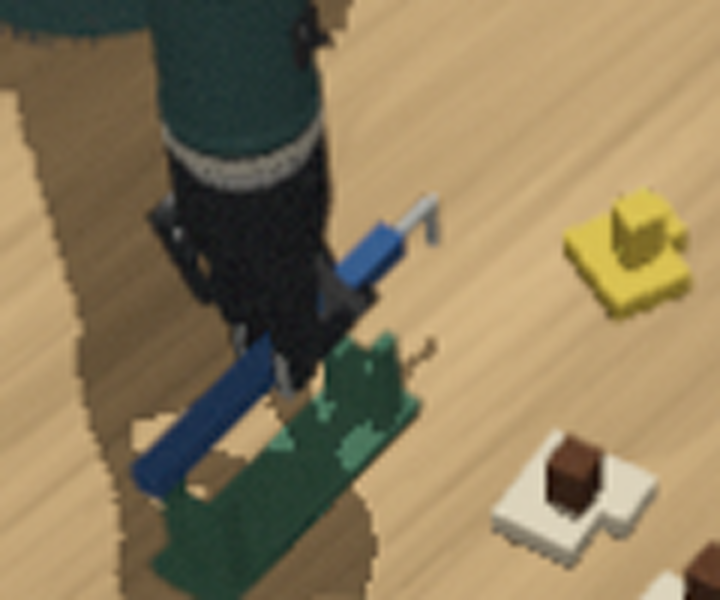

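Request:
servo_tool --pt "0 0 -0.08 0 0 0 1" --pt "0 0 -0.16 0 0 0 1" --pt "0 0 -0.23 0 0 0 1" --pt "0 0 -0.284 0 0 0 1" --pt "0 0 -0.284 0 0 0 1"

```text
time: 23.6
tool_pos: [0.4166, -0.2474, 0.0495]
tcp_rot: [-2.11, -2.323, 0.001]
wrist_force: [0.6, 0.7, -0.8]
width: 0.193
grip_force: 59.4
```

Request:
servo_tool --pt "0 0 0 0 0 0 1" --pt "0 0 0 0 0 0 1"

```text
time: 23.8
tool_pos: [0.4182, -0.2485, 0.0515]
tcp_rot: [2.112, 2.325, 0.0]
wrist_force: [-0.2, -1.1, -1.4]
width: 0.199
grip_force: 59.4
```

Request:
servo_tool --pt "0 0 -0.03 0 0 0 1" --pt "0 0 -0.058 0 0 0 1" --pt "0 0 -0.058 0 0 0 1" --pt "0 0 -0.062 0 0 0 1" --pt "0 0 -0.062 0 0 0 1"

```text
time: 24.3
tool_pos: [0.4179, -0.2481, 0.0422]
tcp_rot: [-2.112, -2.325, 0.0]
wrist_force: [-1.9, 0.7, 3.2]
width: 0.195
grip_force: 60.1
```

Seated (contact force, same height). Release and retreat.

Request:
servo_tool --pt "0 0 0 0 0 0 0.5" --pt "0 0 0 0 0 0 0" --pt "0 0 0 0 0 0 0" --pt "0 0 0 0 0 0 0" --pt "0 0 0 0 0 0 0" --pt "0 0 0.2 0 0 0 0" --pt "0 0 0.5 0 0 0 0" --pt "0 0 0.8 0 0 0 0" --pt "0 -0.3 1 0 0 0 0" --pt "0 -0.6 1 0 0 0 0" --pt "0 -1 1 0 0 0 0" --pt "0 -1 1 0 0 0 0" --pt "0 -1 1 0 0 0 0"

```text
time: 25.6
tool_pos: [0.4174, -0.3994, 0.1914]
tcp_rot: [-2.115, -2.322, -0.0]
wrist_force: [-0.0, -0.1, -0.7]
width: 1.0
grip_force: 0.0
```

```bash
sed -i 's/^T=pick.*//' m1.py
cat > m6.py <<'E'
from h import *
import pickle
ims={n:bot.read_camera(n) for n in CI}
print(bot.read_state()["tool_pos"])
T={n:{t:bot.trace(t,n) for t in("pole","dark0","pale0")} for n in CI}
def pick(t,n,xy,z=.015):
    b=[(np.linalg.norm(onplane(np.argwhere(d["mask"]).mean(0)[::-1],n,z)-xy),i) for i,d in enumerate(T[n][t])]
    return T[n][t][min(b)[1]]["mask"] if b and min(b)[0]<.03 else None
def masks(t,xy,z=.015): return {n:m for n in CI if (m:=pick(t,n,np.array(xy),z)) is not None}
m=masks("pole",(.418,-.246),.06)
for n in m:
    b=ims[n].astype(int);m[n]=(b[...,2]>b[...,0]+40)&(cv2.dilate(m[n].astype(np.uint8),np.ones((7,7)))>0)
if m: print("pole",list(m),np.round(fit(POLE,.06,m,(.418,-.246),[1.5,1.7])[0],4))
for t,s,xy in(("dark0",1,(.627,-.284)),("pale0",-1,(.645,-.167)),("pale0",-1,(.5427,-.16))):
    ms=masks(t,xy);print(t,list(ms))
    if ms:[print("  ",np.round(v,4)) for v in fit(block(s),0,ms,xy,np.arange(8)*np.pi/4)[:2]]
c=fitcup((.5425,.3434,1.721),ang=0.0);print("cup",c)
c=(.5425,.3434,1.721)
P=[flap2w(p,c,0) for p in [(.006,-.085,.22),(.006,.085,.22),(.006,-.085,0),(.006,.085,0)]+[(.022,a*.068,.135+b*.068) for a in(-1,1) for b in(-1,1)]+[(.022,a*.03,.135+b*.015) for a in(-1,1) for b in(-1,1)]]
show("fpS","scene",P,(290,140,360,210),6);show("fpT","top",P,(130,150,210,220),6)
a=cv2.imread('pics/fpS.png');b=cv2.imread('pics/fpT.png');cv2.imwrite('pics/fp.png',np.hstack([a[:420,:390],b[:420,:410]]))
E
python3 m6.py
```

```text
[ 0.41736493 -0.39689097  0.19099242]
pole ['scene', 'top'] [ 0.2694  0.4171 -0.2459  1.6606]
dark0 ['scene', 'top']
   [ 0.1734  0.6282 -0.2831  3.0182]
   [ 0.1737  0.6283 -0.283   2.9979]
pale0 ['scene']
   [ 0.0674  0.645  -0.166   3.171 ]
   [ 0.0677  0.6449 -0.1658  3.1859]
pale0 ['scene', 'top']
   [ 0.1429  0.5444 -0.1594  0.1853]
   [ 0.1435  0.5443 -0.1593  6.4725]
scene recess [317.7 174.9] [-1.6 -0.1] 0.74
scene recess [319.4 285.9] [  -3.3 -111. ] 0.6
scene flap [332.3 155.5] [-0.6 -0.9] 0.6
scene flap [141.  259.4] [ 190.7 -104.8] 0.53
scene cell_dark_edge [321.3 186.8] [-0.5 -2.5] 0.89
scene cell_dark_edge [312.3 256. ] [  8.4 -71.7] 0.72
scene cell_pale_hinge [328.9 170.6] [0.1 2.1] 0.8
scene cell_pale_hinge [243.1 255.4] [ 85.9 -82.7] 0.45
scene cell_pale_edge [303.8 176.1] [-0.9  1. ] 0.96
scene cupboard [334.1 171.5] [-5.3  1.1] 0.68
top eye [209.1 182. ] [-0.9  0.9] 0.89
top recess [181.6 187.8] [-1.6 -1.1] 0.78
top flap [146.1 188.9] [1.1 4. ] 0.8
top cell_dark_hinge [176.7 200.3] [-3.7 -3.8] 0.58
top cell_dark_hinge [256.5 131.2] [-83.5  65.3] 0.45
top cell_dark_edge [187.7 178.1] [-0.7 -1.1] 0.55
top cell_pale_hinge [170.6 181.6] [-0.3 -1.6] 0.74
top cell_pale_edge [189.6 194.7] [ 0.1 -1.3] 0.83
top cupboard [155.1 196.3] [-1.7 -1.2] 0.77
cup [0.53395892 0.33957899 1.72549912]
```

View pics/fp.png

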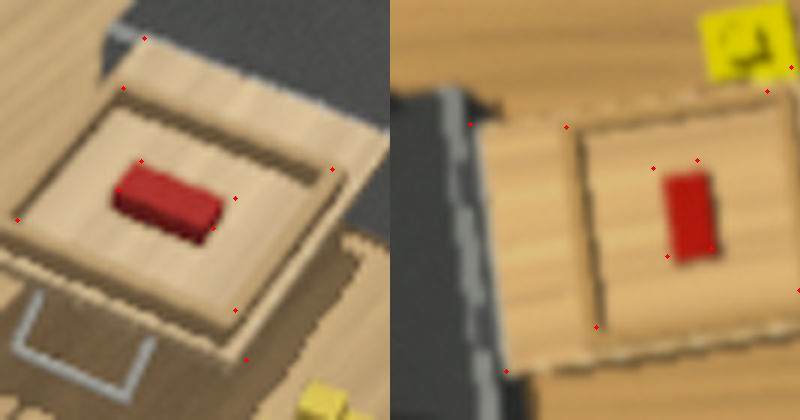

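```bash
cat > m7.py <<'E'
from h import *
ims={n:bot.read_camera(n) for n in CI}
# key in cupboard-like frame: recess centre at origin, axis x' = into cupboard (yaw)
KEY=[box((-.015,.015),(-.03,.03),(0,.016))]
mk={}
for n in CI:
    b=ims[n].astype(int);r=(b[...,0]>2*b[...,1])&(b[...,0]>60);e=proj((.557,.21,.1),n)[0].astype(int)
    k=np.zeros_like(r);k[e[1]-20:e[1]+20,e[0]-20:e[0]+20]=1;mk[n]=r&k;print(n,mk[n].sum())
for sub in(list(CI),["scene"],["top"]): print("key",sub,np.round(fit(KEY,.096,{n:mk[n] for n in sub},(.557,.21),[1.6,1.72,1.8])[:2],4))
# board mask
bm={}
for n in CI:
    for d in bot.trace("flap",n):
        p=np.argwhere(d["mask"]).mean(0)[::-1];print(n,round(d["score"],2),p.round(1),d["mask"].sum())
        if n not in bm and np.linalg.norm(p-proj((.557,.21,.1),n)[0])<15: bm[n]=d["mask"]
def parts(): # origin at hinge
    fr=[box((-.213,-.057),(s*.068,s*.078),(.096,.112)) for s in(-1,1)]
    fr=[box((-.213,-.057),sorted((s*.068,s*.078)),(.096,.112)) for s in(-1,1)]
    return [box((-.22,0),(-.085,.085),(.084,.096)),box((-.213,-.057),(-.078,.078),(.09,.112))]
if bm: print("board",list(bm),np.round(fit(parts(),0,bm,(.54,.343),[1.6,1.72,1.8])[:3],4))
E
python3 m7.py
```

```text
scene 138
top 104
key ['scene', 'top'] [[0.2357 0.5582 0.2062 1.6917]
 [0.2387 0.5583 0.2061 1.6959]]
key ['scene'] [[0.2336 0.5591 0.208  1.712 ]
 [0.2348 0.5586 0.2077 1.6769]]
key ['top'] [[0.2294 0.5573 0.2055 1.7155]
 [0.2312 0.5568 0.2058 1.708 ]]
scene 0.73 [319.6 173.7] 2253
scene 0.16 [311.3 253.5] 468
top 0.8 [173.7 187.7] 2353
board ['scene', 'top'] [[0.0405 0.5418 0.3416 1.6867]
 [0.0406 0.5413 0.3415 1.689 ]
 [0.041  0.5419 0.3415 1.6831]]
```

Request:
servo_tool --pt "0.25 0.25 0 0 0 0 0" --pt "0.5 0.5 0 0 0 -0.016 0" --pt "0.75 0.75 0 0 0 -0.016 0" --pt "1 1 0 0 0 -0.016 0" --pt "1 1 -0.2 0 0 -0.016 0"

```text
time: 27.6
tool_pos: [0.5747, -0.2461, 0.1669]
tcp_rot: [2.159, 2.268, 0.008]
wrist_force: [1.0, -1.4, 1.0]
width: 0.997
grip_force: 0.0
```

Request:
servo_tool --pt "0.25 0.25 -0.1 0 0 0 0" --pt "0.517 0.546 -0.2 0 0 0 0" --pt "0.517 0.546 -0.3 0 0 0 0" --pt "0.517 0.546 -0.3 0 0 0 0" --pt "0.517 0.546 -0.3 0 0 0 0"

```text
time: 28.1
tool_pos: [0.6448, -0.166, 0.1161]
tcp_rot: [-2.168, -2.272, 0.002]
wrist_force: [-0.8, -0.4, 0.4]
width: 0.999
grip_force: 0.0
```

```bash
cat > m8.py <<'E'
from h import *
import sys
ims={n:bot.read_camera(n) for n in CI};s=bot.read_state();R=Rot.from_rotvec(s["tcp_rot"]).as_matrix()
print(s["tool_pos"].round(4),"th",round(np.arctan2(R[1,1],R[0,1]),4),s["q"].round(2))
T={n:{t:bot.trace(t,n) for t in("dark0","pale0")} for n in CI}
for a in sys.argv[1:]:
    t,x,y=a.split(",");xy=np.array([float(x),float(y)]);ms={}
    for n in CI:
        for d in T[n][t]:
            if np.linalg.norm(onplane(np.argwhere(d["mask"]).mean(0)[::-1],n,.015)-xy)<.025: ms.setdefault(n,d["mask"])
    print(a,list(ms))
    for sub in([list(ms)] if len(ms)<2 else [list(ms)]+[[n] for n in ms]):
        if sub: print("  ",sub,np.round(fit(block(1 if t[0]=="d" else -1),0,{n:ms[n] for n in sub},xy,np.arange(8)*np.pi/4)[0],4))
E
python3 m8.py pale0,.645,-.167 pale0,.544,-.16 dark0,.628,-.2835
```

```text
[ 0.6452 -0.1673  0.1177] th 0.0449 [-0.29  0.33  1.73 -0.    1.08 -0.34]
pale0,.645,-.167 ['scene', 'top']
   ['scene', 'top'] [ 0.9059  0.6433 -0.1689  3.2744]
   ['scene'] [ 0.0644  0.6455 -0.1667  3.2044]
   ['top'] [ 1.6848  0.6434 -0.1698  3.2898]
pale0,.544,-.16 ['scene']
   ['scene'] [ 0.094   0.5441 -0.1589  6.4964]
dark0,.628,-.2835 ['scene', 'top']
   ['scene', 'top'] [ 0.2065  0.6263 -0.2858  2.9948]
   ['scene'] [ 0.1426  0.6275 -0.2828  2.9565]
   ['top'] [ 0.1515  0.6257 -0.2908  2.9954]
```

Request:
servo_tool --pt "0 0 -0.2 0 0 0 0" --pt "0 0 -0.4 0 0 0 0.2" --pt "0 0 -0.58 0 0 0 0.3" --pt "0 0 -0.637 0 0 0 0.3" --pt "0 0 -0.637 0 0 0 0.6" --pt "0 0 -0.637 0 0 0 1" --pt "0 0 -0.637 0 0 0 1" --pt "0 0 -0.637 0 0 0 1" --newtons 40

```text
time: 29.2
tool_pos: [0.647, -0.1668, 0.0235]
tcp_rot: [2.168, 2.269, 0.003]
wrist_force: [-0.0, -0.2, 4.0]
width: 0.274
grip_force: 39.7
```

Request:
servo_tool --pt "0 0 0.15 0 0 0 1" --pt "0 0 0.4 0 0 0 1" --pt "0 0 0.7 0 0 0 1" --pt "0 0.2 1 0 0 0.045 1" --pt "0 0.5 1 0 0 0.09 1" --pt "0 0.8 1 0 0 0.135 1" --pt "0 1 1 0 0 0.18 1" --pt "0 1 1 0 0 0.222 1" --pt "0 1 1 0 0 0.222 1"

```text
time: 30.1
tool_pos: [0.6455, -0.0149, 0.1722]
tcp_rot: [1.259, 2.877, 0.0]
wrist_force: [-0.2, -0.7, -0.6]
width: 0.271
grip_force: 39.4
```

Request:
servo_tool --pt "-0.1 0.3 0.06 0 0 0.045 1" --pt "-0.2 0.6 0.06 0 0 0.09 1" --pt "-0.384 0.8 0.06 0 0 0.135 1" --pt "-0.384 1 0.06 0 0 0.18 1" --pt "-0.384 1 0.06 0 0 0.225 1" --pt "-0.384 1 0.06 0 0 0.27 1" --pt "-0.384 1 0.06 0 0 0.3 1" --pt "-0.384 1 0.06 0 0 0.3 1"

```text
time: 30.9
tool_pos: [0.5881, 0.1332, 0.1807]
tcp_rot: [-0.175, 3.136, -0.0]
wrist_force: [0.5, 0.6, -1.1]
width: 0.27
grip_force: 39.5
```

Request:
servo_tool --pt "0 0.3 0 0 0 0 1" --pt "0 0.6 -0.1 0 0 0 1" --pt "0 0.743 -0.2 0 0 0 1" --pt "0 0.743 -0.2 0 0 0 1" --pt "0 0.743 -0.2 0 0 0 1"

```text
time: 31.4
tool_pos: [0.5876, 0.2448, 0.1498]
tcp_rot: [0.177, -3.136, 0.002]
wrist_force: [-0.6, -0.7, -0.4]
width: 0.274
grip_force: 39.7
```

```bash
cat > m9.py <<'E'
from h import *
import sys
t=sys.argv[1];ims={n:bot.read_camera(n) for n in CI};s=bot.read_state();R=Rot.from_rotvec(s["tcp_rot"]).as_matrix()
th=np.arctan2(R[1,1],R[0,1]);p=s["tool_pos"];print(p.round(4),"th",round(th,4),s["wrist_force"].round(1),s["width"])
yb=th-(0 if len(sys.argv)<3 else float(sys.argv[2]));z=p[2]-.0225
pt=block(1 if t[0]=="d" else -1)[:2]
for n in CI:
    for d in bot.trace(t,n):
        q=np.argwhere(d["mask"]).mean(0)[::-1];pr=proj([p[0],p[1],z+.015],n)[0]
        if np.linalg.norm(q-pr)>20: continue
        print(n,round(d["score"],2),q.round(1),pr.round(1),d["mask"].sum(),np.round(fit(block(1 if t[0]=="d" else -1),z,{n:d["mask"]},p[:2],[yb,yb+np.pi])[0],4))
Q=[]
Rz=Rot.from_euler("z",yb)
a=.032;sg=1 if t[0]=="d" else -1
for x,y in[(-a,-a),(a,-a*1),(a,.002),(.017,.002),(.017,a),(-a,a)]: Q.append(Rz.apply([x,y*sg,.016])+[p[0],p[1],z])
show("pl_"+sys.argv[3]+"S","scene",Q,(285,120,360,210),6);show("pl_"+sys.argv[3]+"T","top",Q,(130,140,210,220),4)
a=cv2.imread(f"pics/pl_{sys.argv[3]}S.png");b=cv2.imread(f"pics/pl_{sys.argv[3]}T.png");b=cv2.copyMakeBorder(b,0,a.shape[0]-b.shape[0],0,0,0)
cv2.imwrite(f"pics/pl_{sys.argv[3]}.png",np.hstack([a,b]))
E
python3 m9.py pale0 3.14 a
```

```text
[0.5884 0.2442 0.151 ] th 1.6829 [-0.2 -0.8 -0.7] 0.2755764004616644
scene 0.58 [333.8 165.8] [331.8 163.3] 226 [ 0.4413  0.5898  0.2444 -1.5096]
top 0.73 [182.9 186.8] [167.8 176.9] 1372 [0.808  0.5705 0.1761 1.6225]
```

View pics/pl_a.png

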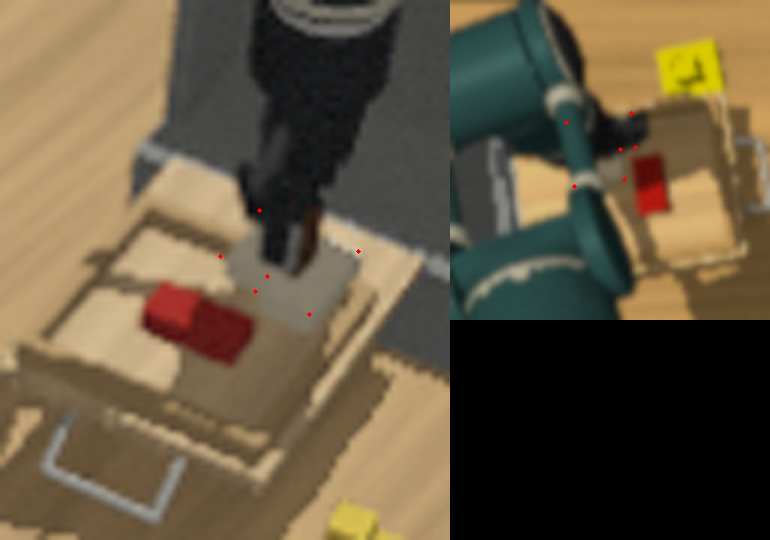

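Request:
servo_tool --pt "0 0 -0.04 0 0 0 1" --pt "0 0 -0.07 0 0 0 1" --pt "0 0 -0.09 0 0 0 1" --pt "0 0 -0.11 0 0 0 1" --pt "0 0 -0.12 0 0 0 1" --pt "0 0 -0.12 0 0 0 1"

```text
time: 32.3
tool_pos: [0.5875, 0.245, 0.1318]
tcp_rot: [0.18, -3.136, 0.001]
wrist_force: [-0.2, -1.1, -2.5]
width: 0.274
grip_force: 39.6
```

Request:
servo_tool --pt "0 0 -0.025 0 0 0 1" --pt "0 0 -0.05 0 0 0 1" --pt "0 0 -0.05 0 0 0 1"

```text
time: 32.6
tool_pos: [0.5876, 0.245, 0.1241]
tcp_rot: [0.18, -3.136, 0.001]
wrist_force: [-0.3, -3.1, -1.7]
width: 0.277
grip_force: 39.6
```

Request:
servo_tool --pt "0 -0.005 -0.02 0 0 0 1" --pt "0 -0.005 -0.035 0 0 0 1" --pt "0 -0.005 -0.04 0 0 0 1" --pt "0 -0.005 -0.04 0 0 0 1"

```text
time: 33.0
tool_pos: [0.5879, 0.2448, 0.1195]
tcp_rot: [-0.18, 3.136, 0.001]
wrist_force: [-1.6, -0.7, 3.5]
width: 0.274
grip_force: 40.2
```

Request:
servo_tool --pt "0 0 0 0 0 0 0.5" --pt "0 0 0 0 0 0 0.5" --pt "0 0 0 0 0 0 0.5" --pt "0 0 0.15 0 0 0 0.5" --pt "0 0 0.35 0 0 0 0.5" --pt "0 0 0.5 0 0 -0.04 0.2" --pt "0 -0.3 0.5 0 0 -0.085 0" --pt "-0.1 -0.6 0.5 0 0 -0.13 0" --pt "-0.2 -0.8 0.5 0 0 -0.175 0" --pt "-0.288 -1 0.5 0 0 -0.22 0" --pt "-0.288 -1 0.5 0 0 -0.265 0" --pt "-0.288 -1 0.5 0 0 -0.265 0"

```text
time: 34.2
tool_pos: [0.5443, 0.0936, 0.1938]
tcp_rot: [1.106, 2.94, 0.0]
wrist_force: [0.3, -0.5, -0.1]
width: 1.0
grip_force: 0.0
```

Request:
servo_tool --pt "0 -0.3 0 0 0 -0.045 0" --pt "0 -0.6 0 0 0 -0.09 0" --pt "0 -0.8 0 0 0 -0.135 0" --pt "0 -1 0 0 0 -0.18 0" --pt "0 -1 0 0 0 -0.212 0" --pt "0 -1 0 0 0 -0.212 0"

```text
time: 34.8
tool_pos: [0.545, -0.0559, 0.1937]
tcp_rot: [-2.002, -2.421, -0.0]
wrist_force: [0.7, -0.2, 0.1]
width: 0.998
grip_force: 0.0
```

```bash
python3 m8.py pale0,.544,-.16 dark0,.628,-.2835; python3 m9.py dark0 0 b
python3 - <<'E'
from h import *
show("seat","scene",[],(290,140,360,210),6)
E
```

```text
[ 0.5449 -0.055   0.1937] th 0.192 [-0.15  0.05  1.92  0.    1.17 -0.34]
pale0,.544,-.16 ['scene', 'top']
   ['scene', 'top'] [ 0.135   0.5439 -0.1602  0.1684]
   ['scene'] [ 0.0843  0.5452 -0.1598  0.2022]
   ['top'] [ 0.1503  0.5423 -0.1616  0.1048]
dark0,.628,-.2835 ['scene', 'top']
   ['scene', 'top'] [ 0.0943  0.6265 -0.2834  2.9927]
   ['scene'] [ 0.0966  0.6271 -0.2828  2.9892]
   ['top'] [ 0.084   0.626  -0.284   2.9814]
[ 0.5446 -0.0549  0.1938] th 0.1891 [ 0.3  0.6 -0.4] 1.0050741674980608
```

View pics/seat.png

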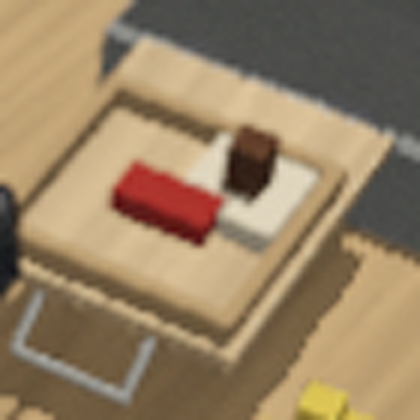

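Request:
servo_tool --pt "0 -0.3 -0.1 0 0 0 0" --pt "0 -0.5 -0.3 0 0 0 0" --pt "0 -0.695 -0.6 0 0 0 0" --pt "0 -0.695 -0.7 0 0 0 0.2" --pt "0 -0.695 -0.7 0 0 0 0.3"

```text
time: 35.95
tool_pos: [0.5413, -0.1598, 0.0849]
tcp_rot: [-2.002, -2.412, 0.004]
wrist_force: [-1.1, 1.4, 0.3]
width: 0.706
grip_force: 0.0
```

Request:
servo_tool --pt "0 0 -0.2 0 0 0 0.3" --pt "0 0 -0.38 0 0 0 0.3" --pt "0 0 -0.44 0 0 0 0.3" --pt "0 0 -0.44 0 0 0 0.6" --pt "0 0 -0.44 0 0 0 1" --pt "0 0 -0.44 0 0 0 1" --pt "0 0 -0.44 0 0 0 1"

```text
time: 36.65
tool_pos: [0.5464, -0.1602, 0.0249]
tcp_rot: [2.002, 2.417, 0.002]
wrist_force: [1.3, 0.3, 4.1]
width: 0.271
grip_force: 40.3
```

Request:
servo_tool --pt "0 0 0.15 0 0 0 1" --pt "0 0 0.4 0 0 0 1" --pt "0 0 0.7 0 0 0.0 1" --pt "0 0.2 1 0 0 0.045 1" --pt "0 0.5 1 0 0 0.09 1" --pt "0 0.8 1 0 0 0.135 1" --pt "0 1 1 0 0 0.18 1" --pt "0 1 1 0 0 0.22 1" --pt "0 1 1 0 0 0.22 1"

```text
time: 37.55
tool_pos: [0.5446, -0.0087, 0.1735]
tcp_rot: [1.062, 2.955, 0.0]
wrist_force: [0.6, -0.9, -1.2]
width: 0.266
grip_force: 39.7
```

Request:
servo_tool --pt "-0.05 0.3 0 0 0 0.045 1" --pt "-0.109 0.6 0 0 0 0.09 1" --pt "-0.109 0.8 0 0 0 0.135 1" --pt "-0.109 1 0 0 0 0.18 1" --pt "-0.109 1 0 0 0 0.225 1" --pt "-0.109 1 0 0 0 0.256 1" --pt "-0.109 1 0 0 0 0.256 1"

```text
time: 38.25
tool_pos: [0.5284, 0.1399, 0.173]
tcp_rot: [-0.171, 3.137, -0.0]
wrist_force: [0.9, -0.0, -0.3]
width: 0.276
grip_force: 39.7
```

Request:
servo_tool --pt "0 0.1 0 0 0 0 1" --pt "0 0.193 0 0 0 0 1" --pt "0 0.193 -0.1 0 0 0 1" --pt "0 0.193 -0.17 0 0 0 1" --pt "0 0.193 -0.22 0 0 0 1" --pt "0 0.193 -0.27 0 0 0 1" --pt "0 0.193 -0.27 0 0 0 1"

```text
time: 38.95
tool_pos: [0.5269, 0.1686, 0.1303]
tcp_rot: [0.174, -3.133, 0.001]
wrist_force: [-0.1, -0.3, -0.2]
width: 0.27
grip_force: 39.8
```

Request:
servo_tool --pt "0 0 -0.025 0 0 0 1" --pt "0 0 -0.05 0 0 0 1" --pt "0 0 -0.07 0 0 0 1" --pt "0 0 -0.08 0 0 0 1" --pt "0 0 -0.08 0 0 0 1"

```text
time: 39.45
tool_pos: [0.5284, 0.1692, 0.1209]
tcp_rot: [-0.175, 3.136, -0.0]
wrist_force: [-0.8, -0.5, 2.8]
width: 0.27
grip_force: 40.1
```

Request:
servo_tool --pt "0 0 0 0 0 0 0.5" --pt "0 0 0 0 0 0 0.5" --pt "0 0 0 0 0 0 0.5" --pt "0 0 0.15 0 0 0 0.5" --pt "0 0 0.35 0 0 0 0.5" --pt "0 0 0.5 0 0 -0.04 0.2" --pt "0 -0.3 0.5 0 0 -0.085 0" --pt "0 -0.6 0.5 0 0 -0.13 0" --pt "0 -0.8 0.5 0 0 -0.175 0" --pt "0 -1 0.5 0 0 -0.22 0" --pt "0 -1 0.5 0 0 -0.265 0" --pt "0 -1 0.5 0 0 -0.265 0"

```text
time: 40.65
tool_pos: [0.5282, 0.0182, 0.1953]
tcp_rot: [1.111, 2.938, 0.0]
wrist_force: [1.5, 0.2, 2.0]
width: 1.001
grip_force: 0.0
```

Request:
servo_tool --pt "0.2 -0.3 0 0 0 -0.045 0" --pt "0.4 -0.6 0 0 0 -0.09 0" --pt "0.6 -0.8 0 0 0 -0.135 0" --pt "0.66 -1 0 0 0 -0.18 0" --pt "0.66 -1 0 0 0 -0.225 0" --pt "0.66 -1 0 0 0 -0.27 0" --pt "0.66 -1 0 0 0 -0.31 0" --pt "0.66 -1 0 0 0 -0.323 0" --pt "0.66 -1 0 0 0 -0.323 0"

```text
time: 41.55
tool_pos: [0.6274, -0.1301, 0.195]
tcp_rot: [-2.392, -2.036, 0.0]
wrist_force: [0.2, -0.5, -0.5]
width: 1.002
grip_force: 0.0
```

```bash
python3 m8.py dark0,.627,-.2835
```

```text
[ 0.6273 -0.1302  0.1951] th -0.161 [-0.24  0.22  1.72  0.    1.2  -0.08]
dark0,.627,-.2835 ['scene', 'top']
   ['scene', 'top'] [ 0.0923  0.6273 -0.2836  2.9665]
   ['scene'] [ 0.0597  0.6283 -0.2829  2.9738]
   ['top'] [ 0.0935  0.6264 -0.2843  2.9504]
```

Request:
servo_tool --pt "0 -0.3 0 0 0 0 0" --pt "0 -0.6 -0.1 0 0 0 0" --pt "0 -0.9 -0.4 0 0 0 0" --pt "0 -1 -0.6 0 0 0 0.2" --pt "0 -1 -0.7 0 0 0 0.3" --pt "0 -1 -0.7 0 0 0 0.3"

```text
time: 42.45
tool_pos: [0.6244, -0.2798, 0.0862]
tcp_rot: [-2.392, -2.025, 0.004]
wrist_force: [0.3, -0.1, -0.2]
width: 0.705
grip_force: 0.0
```

Request:
servo_tool --pt "0 -0.016 -0.2 0 0 0 0.3" --pt "0 -0.016 -0.38 0 0 0 0.3" --pt "0 -0.016 -0.445 0 0 0 0.3" --pt "0 -0.016 -0.445 0 0 0 0.6" --pt "0 -0.016 -0.445 0 0 0 1" --pt "0 -0.016 -0.445 0 0 0 1" --pt "0 -0.016 -0.445 0 0 0 1"

```text
time: 43.15
tool_pos: [0.6291, -0.2838, 0.0261]
tcp_rot: [2.394, 2.029, 0.003]
wrist_force: [0.8, 0.6, 4.0]
width: 0.273
grip_force: 40.2
```

Request:
servo_tool --pt "0 0 0.15 0 0 0 1" --pt "0 0 0.4 0 0 0 1" --pt "0 0 0.7 0 0 0.0 1" --pt "0 0.2 1 0 0 0.045 1" --pt "0 0.5 1 0 0 0.09 1" --pt "0 0.8 1 0 0 0.135 1" --pt "0 1 1 0 0 0.18 1" --pt "0 1 1 0 0 0.2 1" --pt "0 1 1 0 0 0.2 1"

```text
time: 44.05
tool_pos: [0.6274, -0.1321, 0.1743]
tcp_rot: [1.648, 2.673, 0.0]
wrist_force: [-0.8, -0.5, -0.6]
width: 0.277
grip_force: 39.5
```

Request:
servo_tool --pt "-0.1 0.3 0 0 0 0.045 1" --pt "-0.2 0.6 0 0 0 0.09 1" --pt "-0.3 0.9 0 0 0 0.135 1" --pt "-0.4 1 0 0 0 0.18 1" --pt "-0.4 1 0 0 0 0.2 1" --pt "-0.4 1 0 0 0 0.2 1"

```text
time: 44.65
tool_pos: [0.5671, 0.0168, 0.174]
tcp_rot: [0.747, 3.051, -0.0]
wrist_force: [0.5, -0.7, 0.4]
width: 0.271
grip_force: 39.5
```

Request:
servo_tool --pt "-0.1 0.3 0 0 0 0.045 1" --pt "-0.2 0.6 0 0 0 0.09 1" --pt "-0.313 0.9 0 0 0 0.135 1" --pt "-0.313 1 0 0 0 0.18 1" --pt "-0.313 1 0 0 0 0.188 1" --pt "-0.313 1 0 0 0 0.188 1"

```text
time: 45.25
tool_pos: [0.521, 0.1661, 0.1737]
tcp_rot: [-0.17, 3.136, -0.001]
wrist_force: [-0.6, -0.0, -0.5]
width: 0.273
grip_force: 39.7
```

Request:
servo_tool --pt "0 0.2 0 0 0 0 1" --pt "0 0.466 0 0 0 0 1" --pt "0 0.466 0 0 0 0 1" --pt "0 0.466 -0.1 0 0 0 1" --pt "0 0.466 -0.17 0 0 0 1" --pt "0 0.466 -0.22 0 0 0 1" --pt "0 0.466 -0.27 0 0 0 1" --pt "0 0.466 -0.27 0 0 0 1"

```text
time: 46.05
tool_pos: [0.5192, 0.2355, 0.1311]
tcp_rot: [0.173, -3.134, 0.002]
wrist_force: [0.1, -0.8, 0.3]
width: 0.27
grip_force: 39.9
```

Request:
servo_tool --pt "0 0 -0.025 0 0 0 1" --pt "0 0 -0.05 0 0 0 1" --pt "0 0 -0.07 0 0 0 1" --pt "0 0 -0.075 0 0 0 1" --pt "0 0 -0.075 0 0 0 1"

```text
time: 46.55
tool_pos: [0.5205, 0.2365, 0.1222]
tcp_rot: [-0.176, 3.136, -0.001]
wrist_force: [-1.0, -2.1, 2.3]
width: 0.275
grip_force: 40.1
```

Request:
servo_tool --pt "0 0 0 0 0 0 0.5" --pt "0 0 0 0 0 0 0.5" --pt "0 0 0 0 0 0 0.5" --pt "0 0 0.15 0 0 0 0.5" --pt "0 0 0.35 0 0 0 0.5" --pt "0 0 0.6 0 0 0 0.2" --pt "0 -0.3 0.7 0 0 0 0" --pt "0 -0.6 0.7 0 0 0 0" --pt "0 -1 0.7 0 0 0 0" --pt "0 -1 0.7 0 0 0 0"

```text
time: 47.55
tool_pos: [0.5202, 0.0829, 0.2271]
tcp_rot: [-0.17, 3.136, -0.003]
wrist_force: [-0.8, 0.1, -0.6]
width: 1.003
grip_force: 0.0
```

Request:
servo_tool --pt "0 -0.3 0 0 0 0 0" --pt "0 -0.6 0 0 0 0 0" --pt "0 -1 0 0 0 0 0" --pt "0 -1 0 0 0 0 0"

```text
time: 47.95
tool_pos: [0.5203, -0.0669, 0.2268]
tcp_rot: [-0.169, 3.137, -0.002]
wrist_force: [-0.7, -0.1, 0.3]
width: 1.001
grip_force: 0.0
```

Run:
```python
from h import *
show("e1","scene",[],(130,110,380,290),3);show("e2","scene",[],(285,140,365,210),5)
a=cv2.imread("pics/e1.png");b=cv2.imread("pics/e2.png");print(a.shape,b.shape)
a=a[:, :];h=600
c=np.zeros((600,800,3),np.uint8);a=cv2.resize(a,(420,302));c[:302,:420]=a;c[:350,420:800]=b[:350,:380]
show("e3","scene",[],(150,170,280,260),3);e=cv2.imread("pics/e3.png");c[310:580,0:390]=e
cv2.imwrite("pics/e.png",c)
```

```text
(540, 750, 3) (350, 400, 3)
```

View pics/e.png

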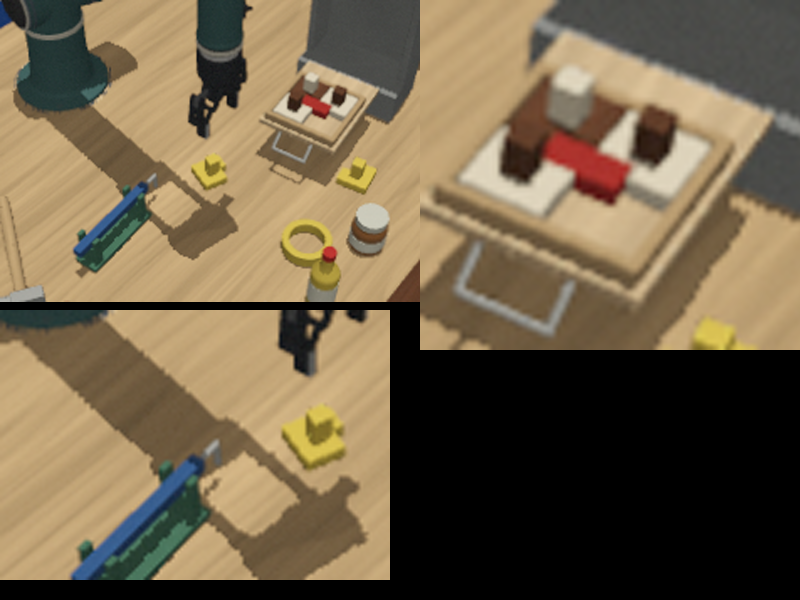

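The picture shows three blocks flush around the red key, the flap level, and the pole back in both slots with its hook end as before. No other dark or pale block was on the bench.

```bash
python3 -c "
from workcell import bot
print(bot.finish_job())"
```

```text
the job is handed in; nothing more can be done
None
```

The job is handed in: I swung the flap down with the hook pole, fitted the three blocks on the bench (two pale, one dark) flush around the red key, and laid the pole back in its rest. I saw no fourth block, and no verdict came back.

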